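Hook the stuck sample shuttle out of the photometer slot

TASK

The orange sample shuttle has slipped into the sunken back of the photometer's narrow slot, where fingers cannot reach. Take the hooked pick from its stand, hook it under the shuttle's pull bar, raise the bar a little to free the front edge from the step in the floor, and drag the shuttle gently along the slot until it lies flat against the stop screw in the red block at the front. Pull it home against it with about 8 N for half a second so that it seats, then hang the pick back in its stand as it was. Move the shuttle only with the pick, never force or ram anything, and leave everything else alone.

Things in the scene. Friction and masses are not known exactly. Their poses are not given: they have to be found in the camera images.
- reader: White bench photometer, fixed, 275 x 140 x 80 mm; origin on the table under its middle, x along the slot, away from its mouth. In this frame, mm: slot 20 wide (y -10 to 10), open above between walls 80 tall from x -40 (mouth) to 58; a blue bridge (underside z 68) covers it from x 58 to its end at x 83. All rigid: the pick may press on it, or on the shuttle, with 20 N at most.
- step (a point): Top edge of the step in the slot's floor, reader frame x -5, y 0, z 34 mm. Behind it (x -5 to 83) the floor is sunken at z 30 mm; in front of it (x -130 to -5) the floor is at z 34 mm. The upright 4 mm step blocks the shuttle when it is pulled level, and frees it when its front edge is raised.
- red_stop: Red block across the shelf's end, fixed; origin under its middle, reader frame x -148, z 30 mm. An adjustable steel stop screw in it meets the shuttle with a square head 18 mm wide, z 34 to 52 mm in the reader frame. The head's face is set anywhere from x -122 to -106 mm (reader frame), not measured: feel for it. It is rigid under these loads.
- track (a point): Middle of the open shelf's floor in front of the slot: reader frame x -85, y 0, z 34 mm. From the mouth to the red stop the slot's floor runs on between rails 8 mm higher than the floor, 21 mm apart.
- shuttle: Loose orange shuttle, 0.11 to 0.24 kg, 66 x 17 x 28 mm; origin at its underside, x parallel to the photometer's. In its frame, mm: base plate x -36 to 30, 6 thick; front wall x -36 to -33, 16 tall; pull bar across x -24 to -20, z 15 to 19, on two uprights that leave 12 clear in y and 9 in height under the bar; vial block x 8 to 30, up to z 28. The free gap behind the bar is x -20 to 8. Starts flat in the sunken part.
- pull_bar (a point): Centre of the shuttle's pull bar (shuttle frame x -22, y 0, z 17 mm). When the shuttle lies flat on the shelf against the stop, this is 14 mm behind the stop screw's face (reader frame x -108 to -92 mm, by the setting) and at z 51 mm.
- pick: Loose hooked pick, 0.08 kg, standing upright in its stand: origin at the underside of its heel, on the shaft's axis, z up along the shaft. Steel shaft 5 mm thick; at the bottom a level toe of the same thickness points along the pick's -x, its end 11 mm from the axis. At z 70 to 75 mm a round guard of 32 mm diameter, above it a square blue handle 20 x 20 mm, z 75 to 131 mm.
- pick_grip (a point): Centre of the pick's handle (pick frame z 103 mm); grasp here, from above, across any two opposite faces.
- pick_heel (a point): Underside of the pick's heel, on the shaft axis (the pick's origin); the toe points along -x.
- stand: Fixed pick stand, origin on the table under the seat, base 80 x 70 mm; a fork plate, 8 mm thick with its top at z 85 mm, has a slot 11 mm wide (y) from x -25 (open) to x 30 mm. The pick hangs with its shaft and toe through the slot (toe to the stand's -x) and its guard resting on the fork; it lifts straight up and is put back straight down.
- stand_seat (a point): Where the shaft passes the fork's top: stand frame x 0, y 0, z 85 mm; when hung, the pick's heel is 70 mm below this.
- flask: Bystander, to be left alone: conical glass flask, 76 mm wide, 118 mm tall; origin at its underside.
- bottle: Bystander, to be left alone: reagent bottle with blue cap, 68 mm wide, 150 mm tall; origin at its underside.
- beaker: Bystander, to be left alone: clear open beaker, 68 mm wide, 85 mm tall; origin at its underside.
- vial_a: Bystander, to be left alone: small amber vial with cork, 26 mm wide, 57 mm tall; origin at its underside.
- vial_b: Bystander, to be left alone: second such vial; origin at its underside.
- screwdriver: Bystander, to be left alone: screwdriver, 140 mm long, lying flat; origin at its underside.
Things that resemble listed ones, but are neither listed nor needed, are in the scene too. Leave any green, pink or white look-alike of the pick alone.

How it is judged:
By the outcome, as a careful person would: the job done as asked, in the order asked, and still so for the second after the job is handed in, with the robot touching nothing.
It also fails if it takes over 72 s, if anything falls off the work surface, if the arm or the gripper's body presses on something with over 40 N, if the wrist force passes 120 N, or if a joint passes its speed limit or range.

ROBOT

A 6-joint arm with a two-finger parallel gripper is mounted at the origin on the work surface. World frame = base frame: x ahead of the robot, y to its left, z up, the work surface at z = 0. Lengths are in mm, angles in degrees, forces in N, time in s.
With the tool pointing down it reaches from about 325 to 875 mm from the base axis. Payload 4.4 kg.
Tool frame: the origin (TCP) lies midway between the tips of the shut fingers; the grasp point (between the pads) lies 19 mm behind it; z points along the fingers, y is the line along which they close (so a half turn about z gives the same grasp; the last joint's range is limited). The gripper opens to 85 mm and grips with 20 to 120 N. Pads are 22 mm wide; open, the fingers measure 114 mm over their backs; the gripper's body (76 mm by 85 mm) begins 54 mm behind the grasp point. The pads swing forward as they close: fully open they stand 13 mm farther back than shut.
Start: joints at [-80.701, 11.837, 88.321, -0, 79.842, -8.623], TCP at [176.929, -547.104, 203.182] pointing down, gripper open.
Joint ranges: [-156.59, 156.59], [-49.26, 127.26], [12.9, 141.05], [-63.56, 243.56], [4.71, 150.69], [-161.64, 161.64]. Speed limits (degrees/s): [159.86, 159.86, 180, 180, 180, 180].

INTERFACE

Orientations are given as [roll, pitch, yaw] about the fixed x, y, z axes, in that order (R = Rz(yaw) Ry(pitch) Rx(roll)).
In Python, from rig import sense, cams, workorder gives the robot as it stands.
- The arm moves only by the tool carry_out, never from a script. Its argument "increments" is a list of rows, each an object of numbers: "tx", "ty", "tz": the shift along the tool's x, y, z each as a share of 30 mm, from -1 to 1; "ax", "ay", "az": the turn, a rotation vector about the tool's x, y, z each as a share of 6 degrees, from -1 to 1; "grip": the gripper command: -1 is fully open, 1 is shut, values between are in proportion. In form: [{"tx": .., "ty": .., "tz": .., "ax": .., "ay": .., "az": .., "grip": ..}, ...]. A call has exactly 10 rows; each row shifts and turns the commanded pose from where the row before left it, along the tool's axes as they then stand; what a row does not reach is not made up. A row lasts 1/12 s, in which the tool goes at most 41.7 mm and 7.16 degrees, less where a joint would pass 70% of its speed; a pose out of reach is approached as far as the arm can. A call with a number of a shift or a turn outside -1 to 1 is refused whole. A call with a gripper value outside its range is refused whole. The fingers move at their own pace and stop on an object; "newtons" is the grip in N (left out, the last holds). Time passes only in rows, so rows that do not move let the fingers close, or fill a call up. It gives the time, the measured TCP pose, the force, the opening and the grip force at its end, in the units of the state.
- sense(): the state, without advancing time (a new reading comes with each control period).
- cams.read_camera(name): name is "scene" or "top"; returns the picture (384x512x3 uint8, blue, green, red); there is no depth.
- cams.camera_info(name): a dict with "mtx" (3x3 intrinsics, pixels), "dist_coeffs" ([k1, k2, p1, p2, k3] as OpenCV has them; the pictures are not rectified), "rvec" (rotation vector, rad) and "tvec" (3), from world to camera coordinates, as OpenCV has them. Camera axes: x right, y down, z forward; pixel columns grow to the right and rows downward; lengths in mm; the calibration is good to about 2 mm. A picture is of the moment at which its call begins. camera_info takes no time and is no camera call.
- workorder.close_job(): hands the job in; it is judged then, once.
The state is a dict: "time_s": time; "q": joint angles; "qd": joint speeds; "tau": joint torques, N m; "ee_pos": TCP position; "tcp_rot": TCP orientation; "force": force on the tool from outside, world axes, zero at the start; "torque": the same for the moment, N m; "finger_gap": finger opening in mm; "grip_force": force on a finger pad.
Only numpy, scipy, OpenCV 4.12 (cv2) and the standard library are available. Lean on these libraries where they do the work, as an engineer would, in place of code of your own. Each camera call takes 0.05 s, during which the arm holds its last target. There are 200 camera calls.

## Working session

There is one attempt and no reset: what is moved stays moved. The work goes in short steps, Python scripts to look and compute and a tool call to move; the robot and the scene stay as the last step left them, time stands still between calls to the robot, and variables do not carry over. Pictures are saved under pics/ and viewed, at most 13 in all, crops included, and the job is handed in when it is done.

Besides the shell and the picture viewer there is one more tool, called after "Emit:" in YAML: its name, and indented under it one key for each argument. carry_out: Moves the arm, as the interface text tells. Shift numbers are shares of 30 mm and turn numbers shares of 6 degrees, none past 1 either way. Its arguments: {"type":"object","properties":{"increments":{"type":"array"},"newtons":{"type":"number"}},"required":["increments"]}

```bash
ls; mkdir -p pics
python3 - <<'E'
from rig import sense,cams
import cv2
for n in("scene","top"):
    im=cams.read_camera(n); cv2.imwrite(f"pics/{n}0.png",im); i=cams.camera_info(n); print(i)
    cv2.imwrite(f"pics/{n}0b.png",cv2.resize(im,(800,600),interpolation=cv2.INTER_CUBIC))
s=sense();print(s)
E
```

```text
pics
{'mtx': array([[387.97626142,   0.        , 261.501669  ],
       [  0.        , 387.97626142, 192.48967309],
       [  0.        ,   0.        ,   1.        ]]), 'dist_coeffs': array([0.01806679, 0.        , 0.        , 0.        , 0.        ]), 'rvec': array([ 2.17749552,  1.13852543, -0.44245418]), 'tvec': array([-275.46365562, -253.81287566, 1439.50846635])}
{'mtx': array([[459.61940015,   0.        , 246.96936402],
       [  0.        , 459.61940015, 197.73218426],
       [  0.        ,   0.        ,   1.        ]]), 'dist_coeffs': array([-0.18258685,  0.        ,  0.        ,  0.        ,  0.        ]), 'rvec': array([ 2.14084727, -2.15058743,  0.17345234]), 'tvec': array([3.91454844e-01, 4.99734069e+02, 1.68402317e+03])}
{'time_s': 0.1, 'q': array([-8.07018874e+01,  1.18803071e+01,  8.83974886e+01, -1.73236542e-03,
        7.98415319e+01, -8.62272984e+00]), 'qd': array([ 0.00397579, -0.06011739, -0.10046203,  0.08944901,  0.02188884,
       -0.01403092]), 'tau': array([-5.69930453e-04, -3.84093118e+01, -2.92548072e+01, -3.38252767e-04,
        4.88097474e-03,  3.13046075e-05]), 'ee_pos': array([ 176.78900338, -546.36196701,  202.12537446]), 'tcp_rot': array([-1.79881766e+02, -1.62051832e-02,  1.79211331e+01]), 'force': array([ 0.98396523, -0.20973219,  0.17481398]), 'torque': array([-0.01387567,  0.00650331,  0.04431693]), 'grip_force': 0.0, 'finger_gap': 85.42682637975899}
```

View pics/scene0b.png

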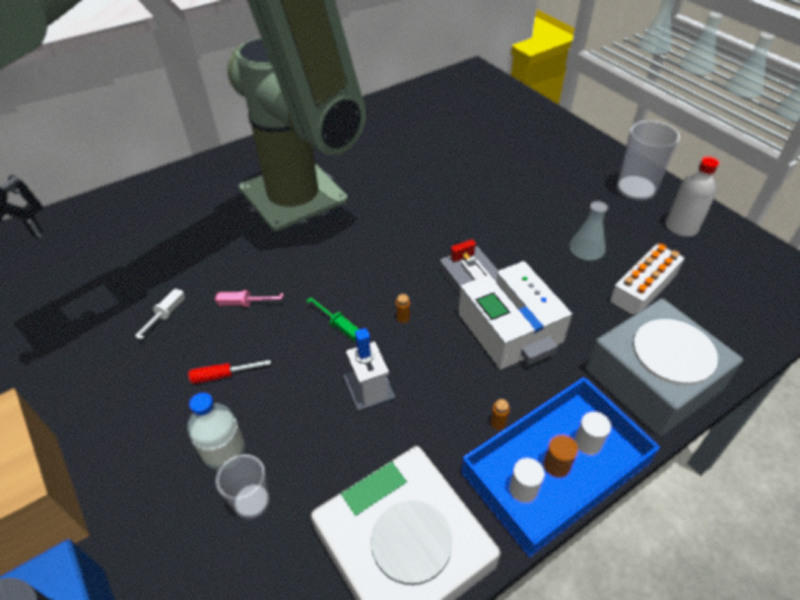

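View pics/top0b.png

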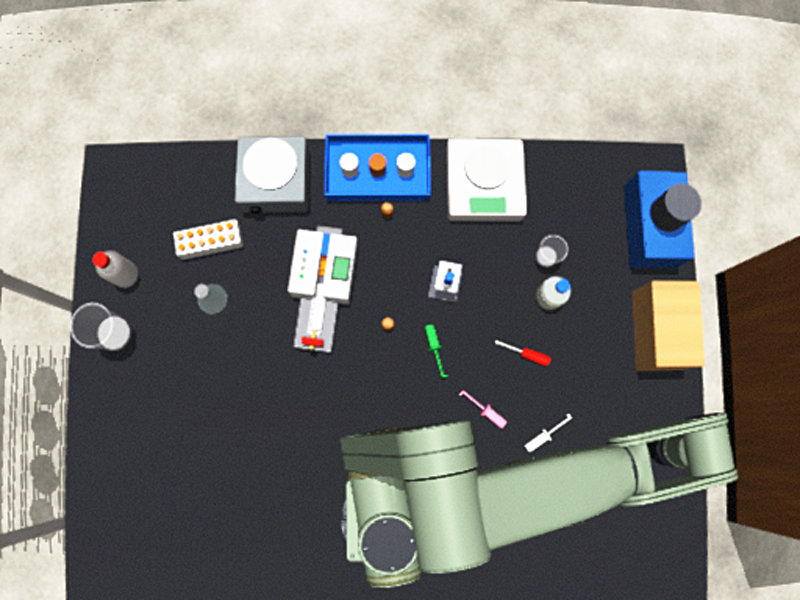

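The pictures show the blue pick in its stand (scene ~(363,345), top ~(449,277)) and the photometer (scene ~(515,310), top ~(322,270)) with its red block at top ~(313,341). Next I'll view enlarged crops.

Run:
```python
import cv2,numpy as np
t=cv2.imread("pics/top0.png");s=cv2.imread("pics/scene0.png")
a=cv2.resize(t[140:230,180:240],None,fx=6,fy=6,interpolation=cv2.INTER_CUBIC) #360x540
b=cv2.resize(t[160:197,270:300],None,fx=8,fy=8,interpolation=cv2.INTER_CUBIC) #240x296
c=cv2.resize(s[205:262,218:256],None,fx=6,fy=5,interpolation=cv2.INTER_CUBIC)
o=np.zeros((600,800,3),np.uint8);o[:540,:360]=a;o[:296,370:610]=b;o[300:585,370:598]=c
cv2.imwrite("pics/crop1.png",o)
```

```text
(no output)
```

View pics/crop1.png

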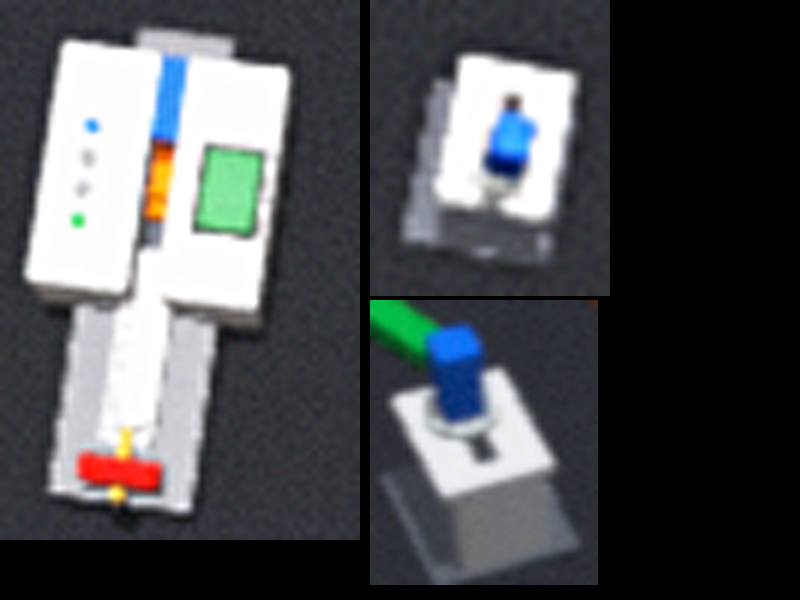

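The crops show the stand's slot with its closed end on the far side (so stand +x points away from the robot and the toe points toward it). The orange shuttle is visible in the slot around crop (158,185), and the reader's mouth faces the robot.

```bash
cat > h.py <<'E'
import cv2,numpy as np
from rig import cams
def ray(n,uv):
    i=cams.camera_info(n);R=cv2.Rodrigues(i["rvec"])[0];c=-R.T@i["tvec"]
    p=cv2.undistortPoints(np.float64(uv).reshape(-1,1,2),i["mtx"],i["dist_coeffs"])[:,0]
    return c,np.c_[p,np.ones(len(p))]@R
def onz(n,uv,z):
    c,d=ray(n,uv);return (c+d*((z-c[2])/d[:,2])[:,None])[:,:2]
def tri(uvt,uvs):
    A=[];b=[]
    for n,u in(("top",uvt),("scene",uvs)):
        c,d=ray(n,[u]);d=d[0]/np.linalg.norm(d[0]);P=np.eye(3)-np.outer(d,d);A.append(P);b.append(P@c)
    A=np.vstack(A);b=np.hstack(b);x=np.linalg.lstsq(A,b,rcond=None)[0];return x,np.abs(A@x-b).max()
def proj(n,X):
    i=cams.camera_info(n);return cv2.projectPoints(np.float64(X).reshape(-1,1,3),i["rvec"],i["tvec"],i["mtx"],i["dist_coeffs"])[0][:,0]
E
python3 - <<'E'
from h import *
np.set_printoptions(precision=1,suppress=True)
t=cv2.imread("pics/top0.png")
K=lambda pts,o,f:(np.float64(pts)+.5)/f-.5+o   # crop->image pixel
bc=onz("top",K([(62,40),(290,68),(262,308),(25,283)],[180,140],6),80)  # far-left, far-right, near-right, near-left
print("reader",bc,[np.linalg.norm(bc[i]-bc[i-1]) for i in range(4)],[np.degrees(np.arctan2(*(a)[::-1])) for a in (bc[0]-bc[3],bc[1]-bc[2],bc[3]-bc[2])])
fc=onz("top",K([(460,55),(578,73),(552,218),(436,204)],[270,160],8)-K([(370,0)],[0,0],8)-[.4375,.4375],85) 
print("fork",fc,[np.linalg.norm(fc[i]-fc[i-1]) for i in range(4)])
hsv=cv2.cvtColor(t,cv2.COLOR_BGR2HSV)
def m(lo,hi,box):
    k=cv2.inRange(hsv,lo,hi);r=np.zeros_like(k);x0,y0,x1,y1=box;r[y0:y1,x0:x1]=k[y0:y1,x0:x1];return r
r=m((0,170,120),(4,255,255),(185,200,220,230));print("red n",r.sum()/255,onz("top",[np.argwhere(r)[:,::-1].mean(0)],60))
rr=cv2.minAreaRect(np.argwhere(r)[:,::-1].astype(np.float32));print(rr,onz("top",cv2.boxPoints(rr),60))
print("orange area V/H:");print(t[160:184,200:212,2]);print(t[160:184,200:212,0])
E
```

```text
reader [[688.7 210.6]
 [669.8  68.5]
 [518.9  85.3]
 [535.1 230.8]] [np.float64(154.95403064296076), np.float64(143.38220280734137), np.float64(151.85072877765688), np.float64(146.43053230099292)] [np.float64(-7.4907370339022235), np.float64(-6.35155778091131), np.float64(83.65934929217782)]
fork [[ 609.  -127. ]
 [ 600.4 -181.5]
 [ 532.4 -168. ]
 [ 539.1 -114.8]] [np.float64(70.94137268050821), np.float64(55.169618355380315), np.float64(69.31470818063414), np.float64(53.63469630395528)]
red n 55.0 [[421.1 173.4]]
((199.37997436523438, 218.3399658203125), (13.293608665466309, 4.242640972137451), 8.130102157592773) [[416.1 199.2]
 [431.7 197.1]
 [424.6 148.5]
 [409.1 150.6]]
orange area V/H:
[[254 254 254 255 255 152  49  46  54  98 249 255]
 [254 254 254 255 255 123  56  56  57 113 252 255]
 [254 254 254 255 255  92  38  53  54 144 254 255]
 [254 254 255 255 241 105 123 115  95 181 255 255]
 [253 254 255 255 230 122 148 137 120 207 255 255]
 [254 254 255 255 198 142 205 218 210 246 255 255]
 [253 254 255 254 155 156 236 242 241 253 255 255]
 [254 254 255 254 142 218 255 255 254 254 2
[... 1349 characters left out ...]
245  93  33  25  39 184 255 255 255]
 [254 255 255 230  81  21  15  43 199 255 255 255]
 [254 255 255 199  75  11   0  51 238 255 255 255]
 [254 255 255 165  59  13   4  76 251 255 255 255]
 [254 255 255 146  55  14  20  94 252 255 255 255]
 [255 255 255 109  44   6  19 130 255 255 255 254]
 [254 255 255 102  60  42  45 176 255 255 255 251]
 [255 255 243 101  98 131 138 220 255 255 255 248]
 [255 255 225  89 112 151 156 231 255 255 255 245]
 [255 255 195  79 111 151 158 242 255 255 255 255]
 [255 255 147  78 112 148 173 248 255 254 254 255]
 [255 254 134 141 208 210 223 252 255 254 253 253]
 [255 251 141 234 255 255 255 255 254 254 253 253]
 [255 232 140 247 255 255 255 254 253 253 254 253]]
```

Run:
```python
from h import *
np.set_printoptions(precision=1,suppress=True,linewidth=160)
t=cv2.imread("pics/top0.png").astype(float);s=cv2.imread("pics/scene0.png").astype(float)
y=np.radians(-6.95);O=np.array([568.4,153.0]);R=np.array([[np.cos(y),-np.sin(y)],[np.sin(y),np.cos(y)]])
L=[];Q=[]
for r in range(165,176):
    b=t[r,:,0]
    i=next(i for i in range(200,212) if b[i]<155);L.append((i-1+(b[i-1]-155)/(b[i-1]-b[i]),r))
    j=next(j for j in range(206,214) if b[j]>130 and b[j-1]<130);Q.append((j-1+(130-b[j-1])/(b[j]-b[j-1]),r))
l=(onz("top",L,80)-O)@R;q=(onz("top",Q,80)-O)@R
print("slot walls y",np.c_[l,q])
print("G",t[160:184,204:210,1])
for z in(46,):
  print("front edge", (onz("top",[(205.5,176.4),(205.5,176.9)],z)-O)@R, "bridge",(onz("top",[(207,163.0)],76)-O)@R)
print(proj("top",np.c_[[O+R@[x,0] for x in(-148,-115,-40,58,110)],[60,50,80,80,80]]))
print("pick top B,R,G");print(t[166:188,280:292,0]);print(t[166:188,280:292,2])
print("scene B");print(s[206:236,226:242,0]);print(s[206:236,226:242,2])
```

```text
Traceback (most recent call last):
StopIteration
```

Run:
```python
from h import *
np.set_printoptions(precision=1,suppress=True,linewidth=160)
t=cv2.imread("pics/top0.png").astype(float);s=cv2.imread("pics/scene0.png").astype(float)
y=np.radians(-6.95);O=np.array([568.4,153.0]);R=np.array([[np.cos(y),-np.sin(y)],[np.sin(y),np.cos(y)]])
L=[];Q=[]
for r in range(165,176):
    b=t[r,:,0]
    i=203+int(np.argmax(b[203:206]<155)) if r<170 else 202+int(np.argmax(b[202:206]<155));L.append((i-1+(b[i-1]-155)/(b[i-1]-b[i]),r))
    j=206+int(np.argmax(b[206:214]>130));Q.append((j-1+(130-b[j-1])/(b[j]-b[j-1]),r))
l=(onz("top",L,80)-O)@R;q=(onz("top",Q,80)-O)@R
print("slot walls y",np.c_[l,q])
print("G",t[160:184,204:210,1])
print("front edge", (onz("top",[(205.5,176.4),(205.5,176.9)],46)-O)@R, "bridge",(onz("top",[(207,163.0)],76)-O)@R)
print(proj("top",np.c_[[O+R@[x,0] for x in(-148,-115,-40,58,110)],[60,50,80,80,80]]))
print("pick top B,R,G");print(t[168:188,282:292,0]);print(t[168:188,282:292,2])
b=s[200:236,220:246];k=((b[...,0]-b[...,2]>90)).astype(np.uint8)
print("scene B");print(s[208:230,228:240,0])
k=(s[...,0]-s[...,2]>80);
for n,im,(x0,y0,x1,y1) in(("scene",s,(222,200,244,235)),("top",t,(278,164,294,186))):
  sub=im[y0:y1,x0:x1];
  for lo in(0,200):
    m=np.argwhere((sub[...,0]-sub[...,2]>80)&(sub[...,0]>lo));print(n,lo,len(m),m.mean(0)[::-1]+[x0,y0],m.min(0)[::-1]+[x0,y0],m.max(0)[::-1]+[x0,y0])
```

```text
slot walls y [[47.5  8.4 49.2 -6.7]
 [43.6  8.9 45.4 -6.7]
 [39.7  9.2 41.6 -6.9]
 [36.   8.8 37.9 -7.3]
 [32.2  8.9 34.  -6.7]
 [28.4  8.8 30.1 -6.1]
 [24.6  8.6 26.3 -6.3]
 [20.8  8.6 22.5 -6.3]
 [16.9  9.1 18.7 -6.4]
 [13.1  9.2 15.  -6.6]
 [ 9.3  9.6 11.1 -6.2]]
G [[255. 208. 151. 148. 155. 174.]
 [255. 190. 155. 158. 157. 182.]
 [255. 141. 114. 139. 147. 201.]
 [243.  92.  76.  86.  99. 199.]
 [231.  90.  60.  47.  60. 190.]
 [202.  88.  86.  79.  93. 232.]
 [158.  91. 112. 109. 139. 249.]
 [141. 128. 175. 175. 202. 253.]
 [137. 142. 201. 198. 214. 252.]
 [113. 143. 196. 195. 229. 252.]
 [102. 145. 200. 197. 238. 255.]
 [127. 173. 197. 200. 239. 255.]
 [105. 123. 142. 179. 246. 255.]
 [ 93. 139. 147. 159. 248. 255.]
 [100. 165. 189. 203. 252. 255.]
 [112. 159. 172. 221. 255. 255.]
 [ 79.  96. 101. 202. 255. 255.]
 [ 91. 116. 124. 216. 255. 255.]
 [103. 135. 141. 224. 255. 255.]
 [ 99. 132. 144. 243. 255. 255.]
 [101. 137. 161. 248. 255. 254.]
 [203. 204. 217. 251. 255. 254.]
 [255. 255. 255. 255. 254. 254.]
 [255. 255. 255. 254. 253. 253.]]
front edge [[11.8  2.2]
 [ 9.9  2. ]] 
[... 3109 characters left out ...]
14. 238. 240.]
 [126. 108. 115. 123. 121. 120. 123. 121. 147. 208. 236. 241.]
 [161. 117. 112. 122. 123. 121. 125. 127. 143. 197. 235. 241.]
 [143. 107. 110. 123. 120. 122. 120. 123. 139. 185. 229. 240.]
 [131. 104. 113. 122. 121. 125. 122. 121. 135. 177. 224. 236.]
 [133. 113. 111. 117. 120. 122. 123. 121. 133. 170. 215. 225.]
 [140. 121. 113. 117. 120. 123. 124. 127. 140. 169. 211. 221.]
 [165. 150. 125. 120. 127. 134. 135. 158. 175. 189. 203. 220.]
 [199. 197. 161. 147. 160. 170. 178. 201. 208. 197. 187. 218.]]
scene 0 139 [231.7 217.7] [226 210] [236 228]
scene 200 40 [231.5 213.5] [228 211] [235 216]
top 0 33 [287.2 177.1] [285 174] [290 180]
top 200 28 [287.4 176.6] [285 174] [290 179]
```

Run:
```python
from h import *
np.set_printoptions(precision=1,suppress=True,linewidth=160)
print(tri((287.4,176.4),(231.3,213.4)),onz("top",[(287.4,176.4)],146),onz("scene",[(231.3,213.4)],146))
print("guard? scene", onz("scene",[((455-370)/6+218,(418-300)/5+205)],85))
print("slot dark end in top",onz("top",[(287.2,171.0),(284.7,185)],85), "scene slot end",onz("scene",[((487-370)/6+218,(460-300)/5+205)],85))
```

```text
(array([ 559.8, -144.4,  143.7]), np.float64(0.49815200094253775)) [[ 559.1 -144.6]] [[ 561.8 -144.7]]
guard? scene [[ 562.2 -146.8]]
slot dark end in top [[ 591.7 -150.3]
 [ 539.2 -140.1]] scene slot end [[ 592.7 -149.6]]
```

Emit:
carry_out:
  increments:
    - {"az":-1,"tz":-0.1,"grip":-1}
    - {"az":-1,"tz":-0.1,"grip":-1}
    - {"az":-1,"tz":-0.1,"grip":-1}
    - {"az":-1,"tz":-0.1,"grip":-1}
    - {"az":-1,"tz":-0.1,"grip":-1}
    - {"az":-1,"tz":-0.1,"grip":-1}
    - {"az":-1,"tz":-0.1,"grip":-1}
    - {"az":-1,"grip":-1}
    - {"az":-1,"grip":-1}
    - {"az":-1,"grip":-1}

```text
$.increments[0]: bad value
```

Emit:
carry_out:
  increments:
    - {"az":-0.35,"tx":0.5,"ty":0.33,"grip":-1}
    - {"tx":0.9,"ty":0.6,"grip":-1}
    - {"tx":0.9,"ty":0.6,"grip":-1}
    - {"tx":0.9,"ty":0.6,"grip":-1}
    - {"tx":0.9,"ty":0.6,"grip":-1}
    - {"tx":0.9,"ty":0.6,"grip":-1}
    - {"tx":0.9,"ty":0.6,"grip":-1}
    - {"tx":0.9,"ty":0.6,"grip":-1}
    - {"tx":0.9,"ty":0.6,"grip":-1}
    - {"tx":0.9,"ty":0.6,"grip":-1}

```text
$.increments[0]: bad value
```

Emit:
carry_out:
  increments:
    - {"tx":0,"ty":0,"tz":-0.1,"ax":0,"ay":0,"az":-1,"grip":-1}
    - {"tx":0,"ty":0,"tz":-0.1,"ax":0,"ay":0,"az":-1,"grip":-1}
    - {"tx":0,"ty":0,"tz":-0.1,"ax":0,"ay":0,"az":-1,"grip":-1}
    - {"tx":0,"ty":0,"tz":-0.1,"ax":0,"ay":0,"az":-1,"grip":-1}
    - {"tx":0,"ty":0,"tz":-0.1,"ax":0,"ay":0,"az":-1,"grip":-1}
    - {"tx":0,"ty":0,"tz":-0.1,"ax":0,"ay":0,"az":-1,"grip":-1}
    - {"tx":0,"ty":0,"tz":-0.1,"ax":0,"ay":0,"az":-1,"grip":-1}
    - {"tx":0,"ty":0,"tz":-0.1,"ax":0,"ay":0,"az":-1,"grip":-1}
    - {"tx":0,"ty":0,"tz":0,"ax":0,"ay":0,"az":-1,"grip":-1}
    - {"tx":0,"ty":0,"tz":0,"ax":0,"ay":0,"az":-1,"grip":-1}

```text
time_s: 0.93
ee_pos: [176.9, -546.8, 226.8]
tcp_rot: [-180.0, -0.0, 78.2]
force: [-0.1, 0.5, 0.3]
finger_gap: 85.0
grip_force: 0.0
```

Emit:
carry_out:
  increments:
    - {"tx":0.5,"ty":0.33,"tz":0,"ax":0,"ay":0,"az":-0.35,"grip":-1}
    - {"tx":0.9,"ty":0.6,"tz":0,"ax":0,"ay":0,"az":0,"grip":-1}
    - {"tx":0.9,"ty":0.6,"tz":0,"ax":0,"ay":0,"az":0,"grip":-1}
    - {"tx":0.9,"ty":0.6,"tz":0,"ax":0,"ay":0,"az":0,"grip":-1}
    - {"tx":0.9,"ty":0.6,"tz":0,"ax":0,"ay":0,"az":0,"grip":-1}
    - {"tx":0.9,"ty":0.6,"tz":0,"ax":0,"ay":0,"az":0,"grip":-1}
    - {"tx":0.9,"ty":0.6,"tz":0,"ax":0,"ay":0,"az":0,"grip":-1}
    - {"tx":0.9,"ty":0.6,"tz":0,"ax":0,"ay":0,"az":0,"grip":-1}
    - {"tx":0.9,"ty":0.6,"tz":0,"ax":0,"ay":0,"az":0,"grip":-1}
    - {"tx":0.9,"ty":0.6,"tz":0,"ax":0,"ay":0,"az":0,"grip":-1}

```text
time_s: 1.77
ee_pos: [392.0, -321.6, 226.7]
tcp_rot: [-180.0, -0.0, 80.0]
force: [0.6, -0.0, 0.1]
finger_gap: 85.4
grip_force: 0.0
```

Emit:
carry_out:
  increments:
    - {"tx":0.8,"ty":0.5,"tz":0,"ax":0,"ay":0,"az":0,"grip":-1}
    - {"tx":0.8,"ty":0.5,"tz":0,"ax":0,"ay":0,"az":0,"grip":-1}
    - {"tx":0.8,"ty":0.5,"tz":0,"ax":0,"ay":0,"az":0,"grip":-1}
    - {"tx":0.8,"ty":0.5,"tz":0,"ax":0,"ay":0,"az":0,"grip":-1}
    - {"tx":0.8,"ty":0.5,"tz":0,"ax":0,"ay":0,"az":0,"grip":-1}
    - {"tx":0.8,"ty":0.5,"tz":0,"ax":0,"ay":0,"az":0,"grip":-1}
    - {"tx":0.8,"ty":0.5,"tz":0,"ax":0,"ay":0,"az":0,"grip":-1}
    - {"tx":0.8,"ty":0.5,"tz":0,"ax":0,"ay":0,"az":0,"grip":-1}
    - {"tx":0.4,"ty":0.5,"tz":0,"ax":0,"ay":0,"az":0,"grip":-1}
    - {"tx":0,"ty":0,"tz":0,"ax":0,"ay":0,"az":0,"grip":-1}

```text
time_s: 2.6
ee_pos: [561.7, -143.1, 226.5]
tcp_rot: [180.0, -0.1, 80.2]
force: [-0.1, 0.3, -0.1]
finger_gap: 85.1
grip_force: 0.0
```

Emit:
carry_out:
  increments:
    - {"tx":-0.06,"ty":-0.03,"tz":0.8,"ax":0,"ay":0,"az":0,"grip":-1}
    - {"tx":0,"ty":0,"tz":0.8,"ax":0,"ay":0,"az":0,"grip":-1}
    - {"tx":0,"ty":0,"tz":0.8,"ax":0,"ay":0,"az":0,"grip":-1}
    - {"tx":0,"ty":0,"tz":0.8,"ax":0,"ay":0,"az":0,"grip":-1}
    - {"tx":0,"ty":0,"tz":0.6,"ax":0,"ay":0,"az":0,"grip":-1}
    - {"tx":0,"ty":0,"tz":0.4,"ax":0,"ay":0,"az":0,"grip":-1}
    - {"tx":0,"ty":0,"tz":0,"ax":0,"ay":0,"az":0,"grip":-0.2}
    - {"tx":0,"ty":0,"tz":0,"ax":0,"ay":0,"az":0,"grip":0}
    - {"tx":0,"ty":0,"tz":0,"ax":0,"ay":0,"az":0,"grip":0.2}
    - {"tx":0,"ty":0,"tz":0,"ax":0,"ay":0,"az":0,"grip":0.25}
  newtons: 20

```text
time_s: 3.43
ee_pos: [559.8, -148.1, 103.1]
tcp_rot: [179.8, 0.0, 80.0]
force: [-0.1, -0.2, 0.7]
finger_gap: 39.0
grip_force: 0.0
```

Run:
```python
from h import *
s=cams.read_camera("scene");t=cams.read_camera("top")
o=np.zeros((480,800,3),np.uint8)
o[:,:400]=cv2.resize(s[190:270,200:267],(400,480),interpolation=cv2.INTER_CUBIC);o[:,400:]=cv2.resize(t[140:220,250:317],(400,480),interpolation=cv2.INTER_CUBIC)
cv2.imwrite("pics/grasp.png",o)
```

```text
(no output)
```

View pics/grasp.png

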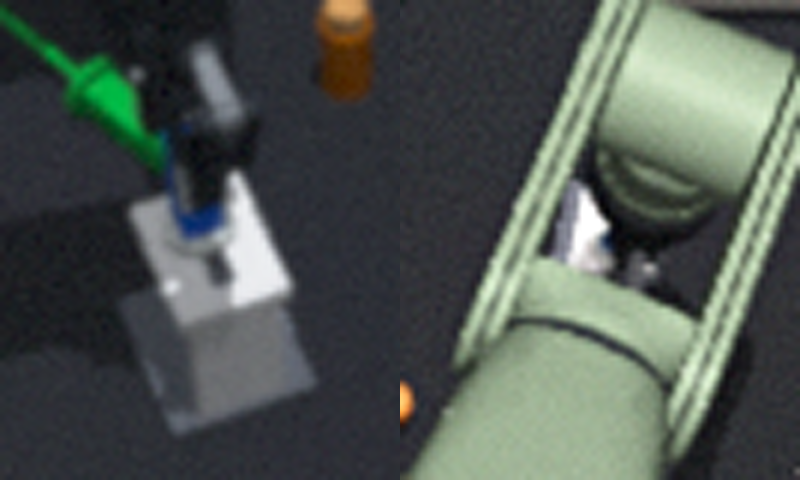

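The picture shows the fingers straddling the blue handle (scene crop ~(195,200)), with the stand undisturbed. I'll check the settled pose next.

```bash
python3 -c "
from rig import sense
s=sense();print(s['time_s'],s['ee_pos'],s['tcp_rot'],s['force'],s['finger_gap'])"
```

```text
3.5333 [ 559.62547801 -147.87696419  102.83105545] [1.79831629e+02 4.18174427e-02 8.00215071e+01] [-0.10213237  0.55373474  0.23431186] 31.953247348387553
```

Emit:
carry_out:
  increments:
    - {"tx":0.1,"ty":0,"tz":0.08,"ax":0,"ay":0,"az":0,"grip":0.3}
    - {"tx":0,"ty":0,"tz":0,"ax":0,"ay":0,"az":0,"grip":0.4}
    - {"tx":0,"ty":0,"tz":0,"ax":0,"ay":0,"az":0,"grip":0.5}
    - {"tx":0,"ty":0,"tz":0,"ax":0,"ay":0,"az":0,"grip":0.6}
    - {"tx":0,"ty":0,"tz":0,"ax":0,"ay":0,"az":0,"grip":0.7}
    - {"tx":0,"ty":0,"tz":0,"ax":0,"ay":0,"az":0,"grip":0.8}
    - {"tx":0,"ty":0,"tz":0,"ax":0,"ay":0,"az":0,"grip":1}
    - {"tx":0,"ty":0,"tz":0,"ax":0,"ay":0,"az":0,"grip":1}
    - {"tx":0,"ty":0,"tz":0,"ax":0,"ay":0,"az":0,"grip":1}
    - {"tx":0,"ty":0,"tz":0,"ax":0,"ay":0,"az":0,"grip":1}
  newtons: 20

```text
time_s: 4.37
ee_pos: [559.1, -144.3, 99.0]
tcp_rot: [180.0, -0.0, 80.0]
force: [0.2, 1.4, 3.0]
finger_gap: 19.8
grip_force: 23.4
```

Emit:
carry_out:
  increments:
    - {"tx":0,"ty":0,"tz":0,"ax":0,"ay":0,"az":0,"grip":1}
    - {"tx":0,"ty":0,"tz":0,"ax":0,"ay":0,"az":0,"grip":1}
    - {"tx":0,"ty":0,"tz":0,"ax":0,"ay":0,"az":0,"grip":1}
    - {"tx":0,"ty":0,"tz":0,"ax":0,"ay":0,"az":0,"grip":1}
    - {"tx":0,"ty":0,"tz":0,"ax":0,"ay":0,"az":0,"grip":1}
    - {"tx":0,"ty":0,"tz":0,"ax":0,"ay":0,"az":0,"grip":1}
    - {"tx":0,"ty":0,"tz":0,"ax":0,"ay":0,"az":0,"grip":1}
    - {"tx":0,"ty":0,"tz":0,"ax":0,"ay":0,"az":0,"grip":1}
    - {"tx":0,"ty":0,"tz":0,"ax":0,"ay":0,"az":0,"grip":1}
    - {"tx":0,"ty":0,"tz":0,"ax":0,"ay":0,"az":0,"grip":1}
  newtons: 100

```text
time_s: 5.2
ee_pos: [559.5, -144.6, 99.2]
tcp_rot: [179.9, 0.0, 80.0]
force: [1.0, 1.4, 5.6]
finger_gap: 17.8
grip_force: 99.4
```

```bash
python3 -c "
from rig import sense
s=sense();print(s['time_s'],s['ee_pos'],s['tcp_rot'],s['force'],s['torque'],s['finger_gap'])"
```

```text
5.2 [ 559.51178126 -144.63412957   99.20973926] [1.79933225e+02 1.74191088e-02 8.00220609e+01] [0.99483416 1.3815511  5.61628319] [-5.01550669e-03 -1.13169727e-01 -6.61238657e-05] 17.82586126970328
```

Emit:
carry_out:
  increments:
    - {"tx":0,"ty":0,"tz":-0.1,"ax":0,"ay":0,"az":0,"grip":1}
    - {"tx":0,"ty":0,"tz":-0.2,"ax":0,"ay":0,"az":0,"grip":1}
    - {"tx":0,"ty":0,"tz":-0.4,"ax":0,"ay":0,"az":0,"grip":1}
    - {"tx":0,"ty":0,"tz":-0.5,"ax":0,"ay":0,"az":0,"grip":1}
    - {"tx":0,"ty":0,"tz":-0.5,"ax":0,"ay":0,"az":0,"grip":1}
    - {"tx":0,"ty":0,"tz":-0.5,"ax":0,"ay":0,"az":0,"grip":1}
    - {"tx":0,"ty":0,"tz":-0.5,"ax":0,"ay":0,"az":0,"grip":1}
    - {"tx":0,"ty":0,"tz":-0.4,"ax":0,"ay":0,"az":0,"grip":1}
    - {"tx":0,"ty":0,"tz":-0.3,"ax":0,"ay":0,"az":0,"grip":1}
    - {"tx":0,"ty":0,"tz":0,"ax":0,"ay":0,"az":-0.51,"grip":1}

```text
time_s: 6.03
ee_pos: [560.3, -145.0, 203.8]
tcp_rot: [179.8, 0.1, 83.1]
force: [-0.2, 0.0, 0.3]
finger_gap: 17.8
grip_force: 98.8
```

Emit:
carry_out:
  increments:
    - {"tx":0.5,"ty":0,"tz":0,"ax":0,"ay":0,"az":0,"grip":1}
    - {"tx":0.9,"ty":0,"tz":0,"ax":0,"ay":0,"az":0,"grip":1}
    - {"tx":0.9,"ty":0,"tz":0,"ax":0,"ay":0,"az":0,"grip":1}
    - {"tx":0.9,"ty":0,"tz":0,"ax":0,"ay":0,"az":0,"grip":1}
    - {"tx":0.9,"ty":0,"tz":0,"ax":0,"ay":0,"az":0,"grip":1}
    - {"tx":0.9,"ty":0,"tz":0,"ax":0,"ay":0,"az":0,"grip":1}
    - {"tx":0.9,"ty":0,"tz":0,"ax":0,"ay":0,"az":0,"grip":1}
    - {"tx":0.9,"ty":0,"tz":0,"ax":0,"ay":0,"az":0,"grip":1}
    - {"tx":0.9,"ty":0,"tz":0,"ax":0,"ay":0,"az":0,"grip":1}
    - {"tx":0.8,"ty":0,"tz":0,"ax":0,"ay":0,"az":0,"grip":1}

```text
time_s: 6.87
ee_pos: [589.3, 110.4, 200.6]
tcp_rot: [-179.9, -0.0, 83.1]
force: [0.3, -0.4, -1.7]
finger_gap: 18.0
grip_force: 98.8
```

Emit:
carry_out:
  increments:
    - {"tx":0.8,"ty":0.2,"tz":0,"ax":0,"ay":0,"az":0,"grip":1}
    - {"tx":0.5,"ty":0.2,"tz":0,"ax":0,"ay":0,"az":0,"grip":1}
    - {"tx":0.1,"ty":0.2,"tz":0,"ax":0,"ay":0,"az":0,"grip":1}
    - {"tx":0,"ty":0,"tz":0,"ax":0,"ay":0,"az":0,"grip":1}
    - {"tx":0,"ty":0,"tz":0,"ax":0,"ay":0,"az":0,"grip":1}
    - {"tx":0,"ty":0,"tz":0,"ax":0,"ay":0,"az":0,"grip":1}
    - {"tx":0,"ty":0,"tz":0,"ax":0,"ay":0,"az":0,"grip":1}
    - {"tx":0,"ty":0,"tz":0,"ax":0,"ay":0,"az":0,"grip":1}
    - {"tx":0,"ty":0,"tz":0,"ax":0,"ay":0,"az":0,"grip":1}
    - {"tx":0,"ty":0,"tz":0,"ax":0,"ay":0,"az":0,"grip":1}

```text
time_s: 7.7
ee_pos: [612.6, 147.8, 200.9]
tcp_rot: [180.0, 0.0, 83.0]
force: [1.0, -0.1, 0.1]
finger_gap: 17.8
grip_force: 98.7
```

```bash
cat > st.py <<'E'
from h import *
from rig import sense
np.set_printoptions(precision=2,suppress=True)
s=sense();y=np.radians(-6.95);R=np.array([[np.cos(y),-np.sin(y)],[np.sin(y),np.cos(y)]])
def reader(p):return (np.array(p)[:2]-[568.5,154.2])@R
def st():
    s=sense();print(s['time_s'],"reader xy",reader(s['ee_pos']),"heel z",s['ee_pos'][2]-84.2,s['tcp_rot'],"F reader",s['force'][:2]@R,s['force'][2],s['torque'])
E
python3 - <<'E'
from st import *
st()
s=cams.read_camera("scene");t=cams.read_camera("top")
print(proj("scene",[[*(np.array([568.5,154.2])+R@[45,0]),z] for z in(115,190)]))
o=np.zeros((540,800,3),np.uint8)
o[:,:400]=cv2.resize(s[120:220,275:350],(400,540),interpolation=cv2.INTER_CUBIC);o[:,400:]=cv2.resize(t[130:230,175:250],(400,540),interpolation=cv2.INTER_CUBIC)
cv2.imwrite("pics/over.png",o)
E
```

```text
7.7 reader xy [44.55 -1.06] heel z 116.71999231826977 [180.     0.    83.04] F reader [0.97 0.03] 0.06265637597651141 [ 0.03 -0.01  0.05]
[[332.3  185.02]
 [336.08 165.42]]
```

View pics/over.png

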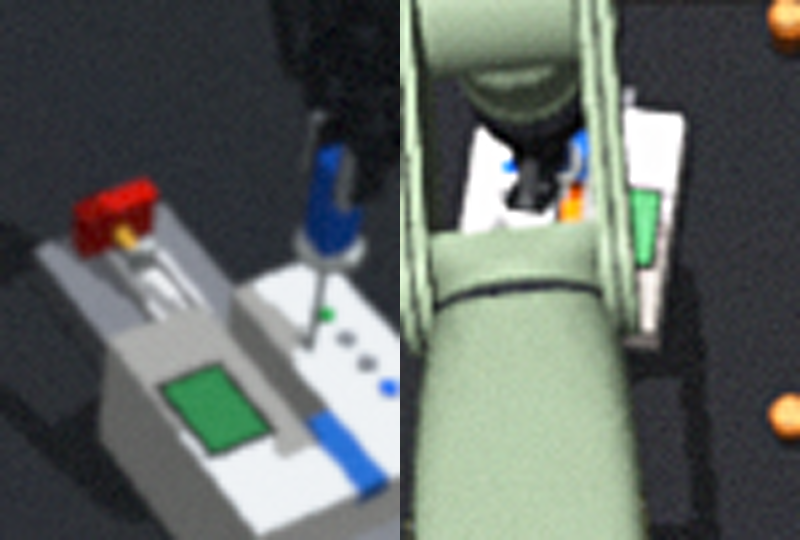

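Heel seen at scene ≈(332.6,183.9), against a predicted (332.3,185.0), so the pick is held straight and sits over the slot. Lowering into the slot above the shuttle.

Emit:
carry_out:
  increments:
    - {"tx":0.04,"ty":0,"tz":0.2,"ax":0,"ay":0,"az":0,"grip":1}
    - {"tx":0,"ty":0,"tz":0.2,"ax":0,"ay":0,"az":0,"grip":1}
    - {"tx":0,"ty":0,"tz":0.2,"ax":0,"ay":0,"az":0,"grip":1}
    - {"tx":0,"ty":0,"tz":0.2,"ax":0,"ay":0,"az":0,"grip":1}
    - {"tx":0,"ty":0,"tz":0.2,"ax":0,"ay":0,"az":0,"grip":1}
    - {"tx":0,"ty":0,"tz":0.2,"ax":0,"ay":0,"az":0,"grip":1}
    - {"tx":0,"ty":0,"tz":0.2,"ax":0,"ay":0,"az":0,"grip":1}
    - {"tx":0,"ty":0,"tz":0.2,"ax":0,"ay":0,"az":0,"grip":1}
    - {"tx":0,"ty":0,"tz":0.2,"ax":0,"ay":0,"az":0,"grip":1}
    - {"tx":0,"ty":0,"tz":0,"ax":0,"ay":0,"az":0,"grip":1}

```text
time_s: 8.63
ee_pos: [611.7, 149.3, 144.8]
tcp_rot: [-179.8, 0.0, 83.1]
force: [-0.1, -0.0, -0.1]
finger_gap: 17.8
grip_force: 98.7
```

Emit:
carry_out:
  increments:
    - {"tx":0.04,"ty":0,"tz":0,"ax":0,"ay":0,"az":0,"grip":1}
    - {"tx":0.04,"ty":0,"tz":0,"ax":0,"ay":0,"az":0,"grip":1}
    - {"tx":0.04,"ty":0,"tz":0,"ax":0,"ay":0,"az":0,"grip":1}
    - {"tx":0.04,"ty":0,"tz":0,"ax":0,"ay":0,"az":0,"grip":1}
    - {"tx":0.04,"ty":0,"tz":0,"ax":0,"ay":0,"az":0,"grip":1}
    - {"tx":0,"ty":0,"tz":0,"ax":0,"ay":0,"az":0,"grip":1}
    - {"tx":0,"ty":0,"tz":0,"ax":0,"ay":0,"az":0,"grip":1}
    - {"tx":0,"ty":0,"tz":0,"ax":0,"ay":0,"az":0,"grip":1}
    - {"tx":0,"ty":0,"tz":0,"ax":0,"ay":0,"az":0,"grip":1}
    - {"tx":0,"ty":0,"tz":0,"ax":0,"ay":0,"az":0,"grip":1}

```text
time_s: 9.47
ee_pos: [613.5, 155.4, 146.8]
tcp_rot: [180.0, 0.0, 83.1]
force: [0.3, 0.6, -0.8]
finger_gap: 18.0
grip_force: 98.7
```

```bash
python3 -c "
from st import *
st()"
```

```text
9.4667 reader xy [44.58  6.59] heel z 62.60607708640957 [180.     0.    83.08] F reader [0.22 0.65] -0.8238180333437611 [-0.01  0.    0.03]
```

Emit:
carry_out:
  increments:
    - {"tx":0.02,"ty":0,"tz":0,"ax":0,"ay":0,"az":0,"grip":1}
    - {"tx":0,"ty":0,"tz":0,"ax":0,"ay":0,"az":0,"grip":1}
    - {"tx":0.02,"ty":0,"tz":0,"ax":0,"ay":0,"az":0,"grip":1}
    - {"tx":0,"ty":0,"tz":0,"ax":0,"ay":0,"az":0,"grip":1}
    - {"tx":0.02,"ty":0,"tz":0,"ax":0,"ay":0,"az":0,"grip":1}
    - {"tx":0,"ty":0,"tz":0,"ax":0,"ay":0,"az":0,"grip":1}
    - {"tx":0,"ty":0,"tz":0,"ax":0,"ay":0,"az":0,"grip":1}
    - {"tx":0,"ty":0,"tz":0,"ax":0,"ay":0,"az":0,"grip":1}
    - {"tx":0,"ty":0,"tz":0,"ax":0,"ay":0,"az":0,"grip":1}
    - {"tx":0,"ty":0,"tz":0,"ax":0,"ay":0,"az":0,"grip":1}

```text
time_s: 10.3
ee_pos: [613.7, 157.0, 146.8]
tcp_rot: [-180.0, 0.0, 83.1]
force: [0.2, -1.3, -0.8]
finger_gap: 17.7
grip_force: 98.7
```

Emit:
carry_out:
  increments:
    - {"tx":0.02,"ty":0,"tz":0,"ax":0,"ay":0,"az":0,"grip":1}
    - {"tx":0,"ty":0,"tz":0,"ax":0,"ay":0,"az":0,"grip":1}
    - {"tx":0.02,"ty":0,"tz":0,"ax":0,"ay":0,"az":0,"grip":1}
    - {"tx":0,"ty":0,"tz":0,"ax":0,"ay":0,"az":0,"grip":1}
    - {"tx":0,"ty":0,"tz":0,"ax":0,"ay":0,"az":0,"grip":1}
    - {"tx":0,"ty":0,"tz":0,"ax":0,"ay":0,"az":0,"grip":1}
    - {"tx":0,"ty":0,"tz":0,"ax":0,"ay":0,"az":0,"grip":1}
    - {"tx":0,"ty":0,"tz":0,"ax":0,"ay":0,"az":0,"grip":1}
    - {"tx":0,"ty":0,"tz":0,"ax":0,"ay":0,"az":0,"grip":1}
    - {"tx":0,"ty":0,"tz":0,"ax":0,"ay":0,"az":0,"grip":1}

```text
time_s: 11.13
ee_pos: [613.9, 158.1, 146.8]
tcp_rot: [-180.0, 0.0, 83.1]
force: [-0.6, -4.1, 0.8]
finger_gap: 17.9
grip_force: 98.7
```

Emit:
carry_out:
  increments:
    - {"tx":-0.1,"ty":0,"tz":0,"ax":0,"ay":0,"az":0,"grip":1}
    - {"tx":-0.1,"ty":0,"tz":0,"ax":0,"ay":0,"az":0,"grip":1}
    - {"tx":-0.11,"ty":0,"tz":0,"ax":0,"ay":0,"az":0,"grip":1}
    - {"tx":0,"ty":0,"tz":0.1,"ax":0,"ay":0,"az":0,"grip":1}
    - {"tx":0,"ty":0,"tz":0.15,"ax":0,"ay":0,"az":0,"grip":1}
    - {"tx":0,"ty":0,"tz":0.15,"ax":0,"ay":0,"az":0,"grip":1}
    - {"tx":0,"ty":0,"tz":0.15,"ax":0,"ay":0,"az":0,"grip":1}
    - {"tx":0,"ty":0,"tz":0.1,"ax":0,"ay":0,"az":0,"grip":1}
    - {"tx":0,"ty":0,"tz":0.05,"ax":0,"ay":0,"az":0,"grip":1}
    - {"tx":0,"ty":0,"tz":0,"ax":0,"ay":0,"az":0,"grip":1}

```text
time_s: 11.97
ee_pos: [612.3, 149.3, 124.9]
tcp_rot: [-179.9, 0.0, 83.1]
force: [0.5, -0.6, 0.2]
finger_gap: 17.6
grip_force: 98.7
```

```bash
python3 -c "
from st import *
st()"
```

```text
11.9667 reader xy [44.04  0.39] heel z 40.724199305258836 [-179.92    0.01   83.09] F reader [ 0.53 -0.52] 0.1671921983214597 [0.02 0.02 0.02]
```

Emit:
carry_out:
  increments:
    - {"tx":0,"ty":0,"tz":0.03,"ax":0,"ay":0,"az":0,"grip":1}
    - {"tx":0,"ty":0,"tz":0.03,"ax":0,"ay":0,"az":0,"grip":1}
    - {"tx":0,"ty":0,"tz":0.03,"ax":0,"ay":0,"az":0,"grip":1}
    - {"tx":0,"ty":0,"tz":0,"ax":0,"ay":0,"az":0,"grip":1}
    - {"tx":0,"ty":0,"tz":0,"ax":0,"ay":0,"az":0,"grip":1}
    - {"tx":0,"ty":0,"tz":0,"ax":0,"ay":0,"az":0,"grip":1}
    - {"tx":0,"ty":0,"tz":0,"ax":0,"ay":0,"az":0,"grip":1}
    - {"tx":0,"ty":0,"tz":0,"ax":0,"ay":0,"az":0,"grip":1}
    - {"tx":0,"ty":0,"tz":0,"ax":0,"ay":0,"az":0,"grip":1}
    - {"tx":0,"ty":0,"tz":0,"ax":0,"ay":0,"az":0,"grip":1}

```text
time_s: 12.8
ee_pos: [612.8, 149.2, 123.1]
tcp_rot: [180.0, -0.0, 83.1]
force: [-0.9, 0.2, -0.7]
finger_gap: 17.7
grip_force: 98.7
```

Emit:
carry_out:
  increments:
    - {"tx":0,"ty":-0.08,"tz":0,"ax":0,"ay":0,"az":0,"grip":1}
    - {"tx":0,"ty":-0.08,"tz":0,"ax":0,"ay":0,"az":0,"grip":1}
    - {"tx":0,"ty":-0.08,"tz":0,"ax":0,"ay":0,"az":0,"grip":1}
    - {"tx":0,"ty":-0.08,"tz":0,"ax":0,"ay":0,"az":0,"grip":1}
    - {"tx":0,"ty":-0.06,"tz":0,"ax":0,"ay":0,"az":0,"grip":1}
    - {"tx":0,"ty":-0.04,"tz":0,"ax":0,"ay":0,"az":0,"grip":1}
    - {"tx":0,"ty":0,"tz":0,"ax":0,"ay":0,"az":0,"grip":1}
    - {"tx":0,"ty":0,"tz":0,"ax":0,"ay":0,"az":0,"grip":1}
    - {"tx":0,"ty":0,"tz":0,"ax":0,"ay":0,"az":0,"grip":1}
    - {"tx":0,"ty":0,"tz":0,"ax":0,"ay":0,"az":0,"grip":1}

```text
time_s: 13.63
ee_pos: [600.3, 150.7, 123.1]
tcp_rot: [-180.0, -0.0, 83.1]
force: [-0.2, 0.5, -0.3]
finger_gap: 17.4
grip_force: 98.7
```

```bash
python3 -c "
from st import *
st()"
```

```text
13.6333 reader xy [31.97  0.37] heel z 38.875493383167054 [-179.99   -0.     83.08] F reader [-0.26  0.45] -0.2551960220724482 [ 0.01 -0.04  0.01]
```

Emit:
carry_out:
  increments:
    - {"tx":0,"ty":-0.03,"tz":0,"ax":0,"ay":0,"az":0,"grip":1}
    - {"tx":0,"ty":-0.03,"tz":0,"ax":0,"ay":0,"az":0,"grip":1}
    - {"tx":0,"ty":-0.02,"tz":0,"ax":0,"ay":0,"az":0,"grip":1}
    - {"tx":0,"ty":0,"tz":-0.04,"ax":0,"ay":0,"az":0,"grip":1}
    - {"tx":0,"ty":0,"tz":-0.04,"ax":0,"ay":0,"az":0,"grip":1}
    - {"tx":0,"ty":0,"tz":-0.04,"ax":0,"ay":0,"az":0,"grip":1}
    - {"tx":0,"ty":0,"tz":-0.04,"ax":0,"ay":0,"az":0,"grip":1}
    - {"tx":0,"ty":0,"tz":-0.04,"ax":0,"ay":0,"az":0,"grip":1}
    - {"tx":0,"ty":0,"tz":-0.04,"ax":0,"ay":0,"az":0,"grip":1}
    - {"tx":0,"ty":0,"tz":0,"ax":0,"ay":0,"az":0,"grip":1}

```text
time_s: 14.47
ee_pos: [598.0, 151.0, 130.6]
tcp_rot: [180.0, -0.0, 83.1]
force: [-0.1, 0.2, -0.8]
finger_gap: 17.4
grip_force: 98.6
```

Run:
```python
from st import *
st()
s=cams.read_camera("scene");st();t=cams.read_camera("top");st()
o=np.zeros((540,800,3),np.uint8)
o[:,:400]=cv2.resize(s[140:220,285:345],(400,540),interpolation=cv2.INTER_CUBIC);o[:,400:]=cv2.resize(t[150:190,188:218],(400,540),interpolation=cv2.INTER_CUBIC)
cv2.imwrite("pics/lift.png",o)
```

```text
14.4667 reader xy [29.66  0.42] heel z 46.425298487129155 [179.99  -0.01  83.08] F reader [-0.12  0.16] -0.7705900531550843 [0.01 0.   0.  ]
14.5167 reader xy [29.58  0.38] heel z 46.27577721792083 [180.    -0.    83.08] F reader [0.05 0.06] -0.5463524883936728 [-0.   -0.06  0.07]
14.5667 reader xy [29.52  0.38] heel z 46.16354871043244 [-180.     -0.     83.08] F reader [-0.01 -0.22] -1.98326270980797 [ 0.02 -0.    0.03]
```

View pics/lift.png

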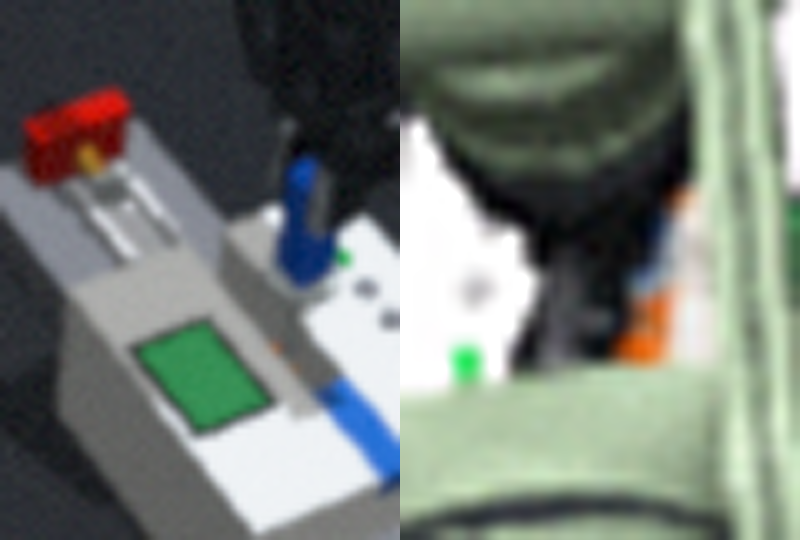

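The picture shows the pick upright in the slot, with a glimpse of orange at scene crop ~(275,348). The vertical load of about -1 N fits a lifted bar, so I'm dragging gently.

Emit:
carry_out:
  increments:
    - {"tx":0,"ty":-0.05,"tz":0,"ax":0,"ay":0,"az":0,"grip":1}
    - {"tx":0,"ty":-0.08,"tz":0,"ax":0,"ay":0,"az":0,"grip":1}
    - {"tx":0,"ty":-0.08,"tz":0,"ax":0,"ay":0,"az":0,"grip":1}
    - {"tx":0,"ty":-0.08,"tz":0,"ax":0,"ay":0,"az":0,"grip":1}
    - {"tx":0,"ty":-0.08,"tz":0,"ax":0,"ay":0,"az":0,"grip":1}
    - {"tx":0,"ty":-0.08,"tz":0,"ax":0,"ay":0,"az":0,"grip":1}
    - {"tx":0,"ty":-0.08,"tz":0,"ax":0,"ay":0,"az":0,"grip":1}
    - {"tx":0,"ty":-0.08,"tz":0,"ax":0,"ay":0,"az":0,"grip":1}
    - {"tx":0,"ty":-0.08,"tz":0,"ax":0,"ay":0,"az":0,"grip":1}
    - {"tx":0,"ty":-0.08,"tz":0,"ax":0,"ay":0,"az":0,"grip":1}

```text
time_s: 15.4
ee_pos: [574.7, 153.8, 130.3]
tcp_rot: [180.0, -0.0, 83.1]
force: [0.5, -0.4, -0.5]
finger_gap: 17.8
grip_force: 98.6
```

```bash
python3 -c "
from st import *
st()"
```

```text
15.4 reader xy [6.21 0.35] heel z 46.11725420670943 [180.    -0.    83.08] F reader [ 0.51 -0.35] -0.48651058869558383 [-0.01 -0.06 -0.01]
```

Emit:
carry_out:
  increments:
    - {"tx":0,"ty":-0.09,"tz":0,"ax":0,"ay":0,"az":0,"grip":1}
    - {"tx":0,"ty":-0.09,"tz":0,"ax":0,"ay":0,"az":0,"grip":1}
    - {"tx":0,"ty":-0.09,"tz":0,"ax":0,"ay":0,"az":0,"grip":1}
    - {"tx":0,"ty":-0.09,"tz":0,"ax":0,"ay":0,"az":0,"grip":1}
    - {"tx":0,"ty":-0.09,"tz":0,"ax":0,"ay":0,"az":0,"grip":1}
    - {"tx":0,"ty":-0.09,"tz":0,"ax":0,"ay":0,"az":0,"grip":1}
    - {"tx":0,"ty":-0.09,"tz":0,"ax":0,"ay":0,"az":0,"grip":1}
    - {"tx":0,"ty":-0.09,"tz":0,"ax":0,"ay":0,"az":0,"grip":1}
    - {"tx":0,"ty":-0.09,"tz":0,"ax":0,"ay":0,"az":0,"grip":1}
    - {"tx":0,"ty":-0.09,"tz":0,"ax":0,"ay":0,"az":0,"grip":1}

```text
time_s: 16.23
ee_pos: [548.3, 157.1, 130.5]
tcp_rot: [180.0, -0.0, 83.1]
force: [-0.1, 1.4, -1.6]
finger_gap: 17.5
grip_force: 98.6
```

Emit:
carry_out:
  increments:
    - {"tx":0,"ty":-0.09,"tz":0,"ax":0,"ay":0,"az":0,"grip":1}
    - {"tx":0,"ty":-0.09,"tz":0,"ax":0,"ay":0,"az":0,"grip":1}
    - {"tx":0,"ty":-0.09,"tz":0,"ax":0,"ay":0,"az":0,"grip":1}
    - {"tx":0,"ty":-0.09,"tz":0.01,"ax":0,"ay":0,"az":0,"grip":1}
    - {"tx":0,"ty":-0.09,"tz":0.01,"ax":0,"ay":0,"az":0,"grip":1}
    - {"tx":0,"ty":-0.09,"tz":0.01,"ax":0,"ay":0,"az":0,"grip":1}
    - {"tx":0,"ty":-0.09,"tz":0.01,"ax":0,"ay":0,"az":0,"grip":1}
    - {"tx":0,"ty":-0.09,"tz":0.02,"ax":0,"ay":0,"az":0,"grip":1}
    - {"tx":0,"ty":-0.09,"tz":0.02,"ax":0,"ay":0,"az":0,"grip":1}
    - {"tx":0,"ty":-0.09,"tz":0.02,"ax":0,"ay":0,"az":0,"grip":1}

```text
time_s: 17.07
ee_pos: [521.7, 160.3, 127.6]
tcp_rot: [179.9, -0.0, 83.1]
force: [0.9, 0.1, 0.1]
finger_gap: 17.8
grip_force: 98.7
```

Run:
```python
from st import *
st()
s=cams.read_camera("scene");st()
cv2.imwrite("pics/shelf.png",cv2.resize(s[140:220,270:350],(700,600),interpolation=cv2.INTER_CUBIC))
```

```text
17.0667 reader xy [-47.24   0.43] heel z 43.42232404183821 [179.92  -0.01  83.09] F reader [0.86 0.17] 0.08850737990830476 [-0.02 -0.3   0.03]
17.1167 reader xy [-47.95   0.4 ] heel z 43.21834617355627 [179.99  -0.01  83.09] F reader [-0.26 -0.47] -0.20828137711783834 [-0.   -0.21 -0.01]
```

View pics/shelf.png

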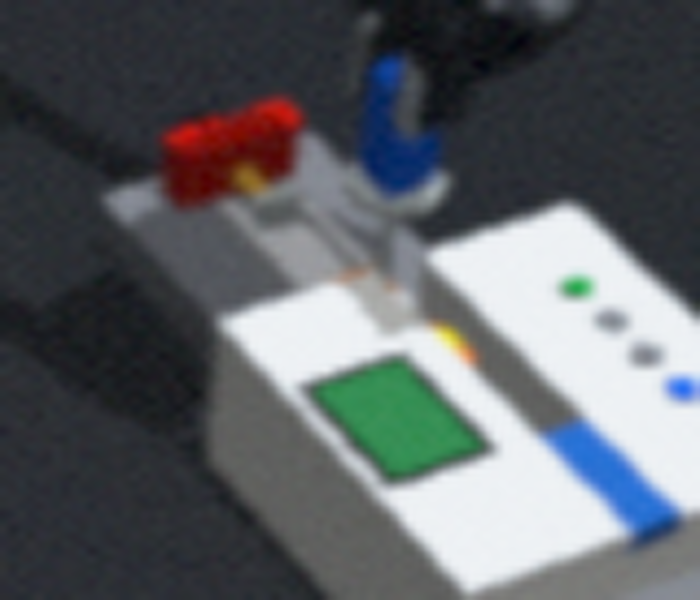

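The orange shuttle follows the pick, its front just out of the mouth (~(355,275)) and the vial block at ~(455,345). On toward the stop.

Emit:
carry_out:
  increments:
    - {"tx":0,"ty":-0.12,"tz":0,"ax":0,"ay":0,"az":0,"grip":1}
    - {"tx":0,"ty":-0.12,"tz":0,"ax":0,"ay":0,"az":0,"grip":1}
    - {"tx":0,"ty":-0.12,"tz":0,"ax":0,"ay":0,"az":0,"grip":1}
    - {"tx":0,"ty":-0.12,"tz":0,"ax":0,"ay":0,"az":0,"grip":1}
    - {"tx":0,"ty":-0.12,"tz":0,"ax":0,"ay":0,"az":0,"grip":1}
    - {"tx":0,"ty":-0.12,"tz":0,"ax":0,"ay":0,"az":0,"grip":1}
    - {"tx":0,"ty":-0.12,"tz":0,"ax":0,"ay":0,"az":0,"grip":1}
    - {"tx":0,"ty":-0.12,"tz":0,"ax":0,"ay":0,"az":0,"grip":1}
    - {"tx":0,"ty":-0.1,"tz":0,"ax":0,"ay":0,"az":0,"grip":1}
    - {"tx":0,"ty":-0.05,"tz":0,"ax":0,"ay":0,"az":0,"grip":1}

```text
time_s: 17.95
ee_pos: [487.8, 164.3, 127.3]
tcp_rot: [-180.0, 0.0, 83.1]
force: [0.8, -0.2, -1.4]
finger_gap: 17.9
grip_force: 98.7
```

Emit:
carry_out:
  increments:
    - {"tx":0,"ty":-0.02,"tz":0,"ax":0,"ay":0,"az":0,"grip":1}
    - {"tx":0,"ty":-0.02,"tz":0,"ax":0,"ay":0,"az":0,"grip":1}
    - {"tx":0,"ty":-0.02,"tz":0,"ax":0,"ay":0,"az":0,"grip":1}
    - {"tx":0,"ty":-0.02,"tz":0,"ax":0,"ay":0,"az":0,"grip":1}
    - {"tx":0,"ty":-0.02,"tz":0,"ax":0,"ay":0,"az":0,"grip":1}
    - {"tx":0,"ty":-0.02,"tz":0,"ax":0,"ay":0,"az":0,"grip":1}
    - {"tx":0,"ty":-0.02,"tz":0,"ax":0,"ay":0,"az":0,"grip":1}
    - {"tx":0,"ty":0,"tz":0,"ax":0,"ay":0,"az":0,"grip":1}
    - {"tx":0,"ty":0,"tz":0,"ax":0,"ay":0,"az":0,"grip":1}
    - {"tx":0,"ty":0,"tz":0,"ax":0,"ay":0,"az":0,"grip":1}

```text
time_s: 18.78
ee_pos: [484.0, 164.8, 127.2]
tcp_rot: [-180.0, 0.0, 83.1]
force: [0.7, -0.0, -0.4]
finger_gap: 18.0
grip_force: 98.7
```

Run:
```python
from st import *
st()
```

```text
18.7833 reader xy [-85.13   0.26] heel z 43.02893100247478 [-179.98    0.     83.08] F reader [0.72 0.04] -0.4403747323435118 [-0.02 -0.2   0.02]
```

Emit:
carry_out:
  increments:
    - {"tx":0,"ty":-0.01,"tz":0,"ax":0,"ay":0,"az":0,"grip":1}
    - {"tx":0,"ty":-0.01,"tz":0,"ax":0,"ay":0,"az":0,"grip":1}
    - {"tx":0,"ty":-0.01,"tz":0,"ax":0,"ay":0,"az":0,"grip":1}
    - {"tx":0,"ty":-0.01,"tz":0,"ax":0,"ay":0,"az":0,"grip":1}
    - {"tx":0,"ty":-0.01,"tz":0,"ax":0,"ay":0,"az":0,"grip":1}
    - {"tx":0,"ty":-0.01,"tz":0,"ax":0,"ay":0,"az":0,"grip":1}
    - {"tx":0,"ty":-0.01,"tz":0,"ax":0,"ay":0,"az":0,"grip":1}
    - {"tx":0,"ty":-0.01,"tz":0,"ax":0,"ay":0,"az":0,"grip":1}
    - {"tx":0,"ty":0,"tz":0,"ax":0,"ay":0,"az":0,"grip":1}
    - {"tx":0,"ty":0,"tz":0,"ax":0,"ay":0,"az":0,"grip":1}

```text
time_s: 19.62
ee_pos: [481.6, 165.1, 127.3]
tcp_rot: [-180.0, -0.0, 83.1]
force: [1.5, -0.6, -0.9]
finger_gap: 17.3
grip_force: 98.7
```

Emit:
carry_out:
  increments:
    - {"tx":0,"ty":-0.01,"tz":0,"ax":0,"ay":0,"az":0,"grip":1}
    - {"tx":0,"ty":-0.01,"tz":0,"ax":0,"ay":0,"az":0,"grip":1}
    - {"tx":0,"ty":-0.01,"tz":0,"ax":0,"ay":0,"az":0,"grip":1}
    - {"tx":0,"ty":-0.01,"tz":0,"ax":0,"ay":0,"az":0,"grip":1}
    - {"tx":0,"ty":-0.01,"tz":0,"ax":0,"ay":0,"az":0,"grip":1}
    - {"tx":0,"ty":-0.01,"tz":0,"ax":0,"ay":0,"az":0,"grip":1}
    - {"tx":0,"ty":0,"tz":0,"ax":0,"ay":0,"az":0,"grip":1}
    - {"tx":0,"ty":0,"tz":0,"ax":0,"ay":0,"az":0,"grip":1}
    - {"tx":0,"ty":0,"tz":0,"ax":0,"ay":0,"az":0,"grip":1}
    - {"tx":0,"ty":0,"tz":0,"ax":0,"ay":0,"az":0,"grip":1}

```text
time_s: 20.45
ee_pos: [479.9, 165.3, 127.3]
tcp_rot: [-180.0, -0.0, 83.1]
force: [0.6, -1.2, -0.3]
finger_gap: 17.7
grip_force: 98.7
```

Emit:
carry_out:
  increments:
    - {"tx":0,"ty":-0.01,"tz":0,"ax":0,"ay":0,"az":0,"grip":1}
    - {"tx":0,"ty":-0.01,"tz":0,"ax":0,"ay":0,"az":0,"grip":1}
    - {"tx":0,"ty":-0.01,"tz":0,"ax":0,"ay":0,"az":0,"grip":1}
    - {"tx":0,"ty":-0.01,"tz":0,"ax":0,"ay":0,"az":0,"grip":1}
    - {"tx":0,"ty":-0.01,"tz":0,"ax":0,"ay":0,"az":0,"grip":1}
    - {"tx":0,"ty":-0.01,"tz":0,"ax":0,"ay":0,"az":0,"grip":1}
    - {"tx":0,"ty":-0.01,"tz":0,"ax":0,"ay":0,"az":0,"grip":1}
    - {"tx":0,"ty":-0.01,"tz":0,"ax":0,"ay":0,"az":0,"grip":1}
    - {"tx":0,"ty":0,"tz":0,"ax":0,"ay":0,"az":0,"grip":1}
    - {"tx":0,"ty":0,"tz":0,"ax":0,"ay":0,"az":0,"grip":1}

```text
time_s: 21.28
ee_pos: [477.5, 165.6, 127.3]
tcp_rot: [-180.0, 0.0, 83.1]
force: [0.1, 0.6, -0.1]
finger_gap: 17.7
grip_force: 98.7
```

Emit:
carry_out:
  increments:
    - {"tx":0,"ty":-0.01,"tz":0,"ax":0,"ay":0,"az":0,"grip":1}
    - {"tx":0,"ty":-0.01,"tz":0,"ax":0,"ay":0,"az":0,"grip":1}
    - {"tx":0,"ty":-0.01,"tz":0,"ax":0,"ay":0,"az":0,"grip":1}
    - {"tx":0,"ty":-0.01,"tz":0,"ax":0,"ay":0,"az":0,"grip":1}
    - {"tx":0,"ty":-0.01,"tz":0,"ax":0,"ay":0,"az":0,"grip":1}
    - {"tx":0,"ty":-0.01,"tz":0,"ax":0,"ay":0,"az":0,"grip":1}
    - {"tx":0,"ty":-0.01,"tz":0,"ax":0,"ay":0,"az":0,"grip":1}
    - {"tx":0,"ty":-0.01,"tz":0,"ax":0,"ay":0,"az":0,"grip":1}
    - {"tx":0,"ty":0,"tz":0,"ax":0,"ay":0,"az":0,"grip":1}
    - {"tx":0,"ty":0,"tz":0,"ax":0,"ay":0,"az":0,"grip":1}

```text
time_s: 22.12
ee_pos: [475.1, 165.9, 127.3]
tcp_rot: [-180.0, 0.0, 83.1]
force: [-0.2, 0.9, 0.0]
finger_gap: 17.8
grip_force: 98.7
```

Emit:
carry_out:
  increments:
    - {"tx":0,"ty":-0.01,"tz":0,"ax":0,"ay":0,"az":0,"grip":1}
    - {"tx":0,"ty":-0.01,"tz":0,"ax":0,"ay":0,"az":0,"grip":1}
    - {"tx":0,"ty":-0.01,"tz":0,"ax":0,"ay":0,"az":0,"grip":1}
    - {"tx":0,"ty":-0.01,"tz":0,"ax":0,"ay":0,"az":0,"grip":1}
    - {"tx":0,"ty":-0.01,"tz":0,"ax":0,"ay":0,"az":0,"grip":1}
    - {"tx":0,"ty":-0.01,"tz":0,"ax":0,"ay":0,"az":0,"grip":1}
    - {"tx":0,"ty":-0.01,"tz":0,"ax":0,"ay":0,"az":0,"grip":1}
    - {"tx":0,"ty":-0.01,"tz":0,"ax":0,"ay":0,"az":0,"grip":1}
    - {"tx":0,"ty":0,"tz":0,"ax":0,"ay":0,"az":0,"grip":1}
    - {"tx":0,"ty":0,"tz":0,"ax":0,"ay":0,"az":0,"grip":1}

```text
time_s: 22.95
ee_pos: [473.5, 166.1, 127.5]
tcp_rot: [179.9, -0.0, 83.1]
force: [4.0, -0.3, -3.0]
finger_gap: 17.7
grip_force: 98.5
```

Run:
```python
from st import *
st()
s=cams.read_camera("scene")
cv2.imwrite("pics/near.png",cv2.resize(s[140:220,270:350],(700,600),interpolation=cv2.INTER_CUBIC))
```

```text
22.95 reader xy [-95.69   0.3 ] heel z 43.300716103914084 [179.9   -0.01  83.08] F reader [4.05 0.16] -2.9907718219961885 [-0.13 -1.07  0.01]
```

View pics/near.png

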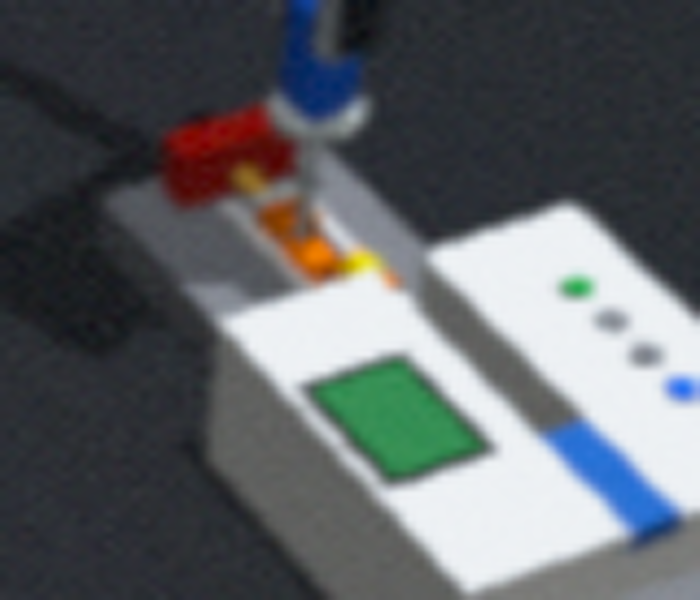

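Contact: 4 N against the stop, with the front wall at the screw head ~(270,205). The Fz of -3 N suggests the toe still lifts the bar, so I'm lowering a little to let the shuttle lie flat.

Emit:
carry_out:
  increments:
    - {"tx":0,"ty":0.02,"tz":0,"ax":0,"ay":0,"az":0,"grip":1}
    - {"tx":0,"ty":0.02,"tz":0,"ax":0,"ay":0,"az":0,"grip":1}
    - {"tx":0,"ty":0,"tz":0.02,"ax":0,"ay":0,"az":0,"grip":1}
    - {"tx":0,"ty":0,"tz":0.02,"ax":0,"ay":0,"az":0,"grip":1}
    - {"tx":0,"ty":0,"tz":0,"ax":0,"ay":0,"az":0,"grip":1}
    - {"tx":0,"ty":0,"tz":0,"ax":0,"ay":0,"az":0,"grip":1}
    - {"tx":0,"ty":0,"tz":0,"ax":0,"ay":0,"az":0,"grip":1}
    - {"tx":0,"ty":0,"tz":0,"ax":0,"ay":0,"az":0,"grip":1}
    - {"tx":0,"ty":0,"tz":0,"ax":0,"ay":0,"az":0,"grip":1}
    - {"tx":0,"ty":0,"tz":0,"ax":0,"ay":0,"az":0,"grip":1}

```text
time_s: 23.83
ee_pos: [474.0, 166.0, 126.2]
tcp_rot: [180.0, -0.0, 83.1]
force: [2.1, -1.0, 1.8]
finger_gap: 17.8
grip_force: 99.0
```

Emit:
carry_out:
  increments:
    - {"tx":0,"ty":-0.02,"tz":0,"ax":0,"ay":0,"az":0,"grip":1}
    - {"tx":0,"ty":-0.02,"tz":0,"ax":0,"ay":0,"az":0,"grip":1}
    - {"tx":0,"ty":-0.01,"tz":0,"ax":0,"ay":0,"az":0,"grip":1}
    - {"tx":0,"ty":0,"tz":0,"ax":0,"ay":0,"az":0,"grip":1}
    - {"tx":0,"ty":0,"tz":0,"ax":0,"ay":0,"az":0,"grip":1}
    - {"tx":0,"ty":0,"tz":0,"ax":0,"ay":0,"az":0,"grip":1}
    - {"tx":0,"ty":0,"tz":0,"ax":0,"ay":0,"az":0,"grip":1}
    - {"tx":0,"ty":0,"tz":0,"ax":0,"ay":0,"az":0,"grip":1}
    - {"tx":0,"ty":0,"tz":0,"ax":0,"ay":0,"az":0,"grip":1}
    - {"tx":0,"ty":0,"tz":0,"ax":0,"ay":0,"az":0,"grip":1}

```text
time_s: 24.67
ee_pos: [473.3, 166.1, 126.3]
tcp_rot: [179.9, -0.0, 83.1]
force: [5.2, -0.5, -0.3]
finger_gap: 17.8
grip_force: 98.7
```

Run:
```python
from st import *
st()
```

```text
24.6667 reader xy [-95.98   0.32] heel z 42.1149968845488 [179.91  -0.01  83.08] F reader [5.27 0.11] -0.32630444580903384 [-0.18 -1.42  0.  ]
```

Emit:
carry_out:
  increments:
    - {"tx":0,"ty":-0.02,"tz":0,"ax":0,"ay":0,"az":0,"grip":1}
    - {"tx":0,"ty":-0.015,"tz":0,"ax":0,"ay":0,"az":0,"grip":1}
    - {"tx":0,"ty":0,"tz":0,"ax":0,"ay":0,"az":0,"grip":1}
    - {"tx":0,"ty":0,"tz":0,"ax":0,"ay":0,"az":0,"grip":1}
    - {"tx":0,"ty":0,"tz":0,"ax":0,"ay":0,"az":0,"grip":1}
    - {"tx":0,"ty":0,"tz":0,"ax":0,"ay":0,"az":0,"grip":1}
    - {"tx":0,"ty":0,"tz":0,"ax":0,"ay":0,"az":0,"grip":1}
    - {"tx":0,"ty":0,"tz":0,"ax":0,"ay":0,"az":0,"grip":1}
    - {"tx":0,"ty":0,"tz":0,"ax":0,"ay":0,"az":0,"grip":1}
    - {"tx":0,"ty":0,"tz":0,"ax":0,"ay":0,"az":0,"grip":1}

```text
time_s: 25.5
ee_pos: [472.8, 166.2, 126.4]
tcp_rot: [179.8, -0.0, 83.1]
force: [5.8, -0.9, -2.6]
finger_gap: 17.7
grip_force: 98.6
```

Run:
```python
from st import *
st()
```

```text
25.5 reader xy [-96.44   0.34] heel z 42.24388930331091 [179.83  -0.02  83.08] F reader [ 5.85 -0.18] -2.5871886042573524 [-0.18 -1.7   0.01]
```

Emit:
carry_out:
  increments:
    - {"tx":0,"ty":-0.02,"tz":0.01,"ax":0,"ay":0,"az":0,"grip":1}
    - {"tx":0,"ty":-0.02,"tz":0.01,"ax":0,"ay":0,"az":0,"grip":1}
    - {"tx":0,"ty":-0.01,"tz":0,"ax":0,"ay":0,"az":0,"grip":1}
    - {"tx":0,"ty":0,"tz":0,"ax":0,"ay":0,"az":0,"grip":1}
    - {"tx":0,"ty":0,"tz":0,"ax":0,"ay":0,"az":0,"grip":1}
    - {"tx":0,"ty":0,"tz":0,"ax":0,"ay":0,"az":0,"grip":1}
    - {"tx":0,"ty":0,"tz":0,"ax":0,"ay":0,"az":0,"grip":1}
    - {"tx":0,"ty":0,"tz":0,"ax":0,"ay":0,"az":0,"grip":1}
    - {"tx":0,"ty":0,"tz":0,"ax":0,"ay":0,"az":0,"grip":1}
    - {"tx":0,"ty":0,"tz":0,"ax":0,"ay":0,"az":0,"grip":1}

```text
time_s: 26.33
ee_pos: [472.4, 166.3, 126.4]
tcp_rot: [179.7, -0.0, 83.1]
force: [7.3, -0.6, -1.0]
finger_gap: 17.4
grip_force: 98.7
```

Run:
```python
from st import *
st()
```

```text
26.3333 reader xy [-96.88   0.39] heel z 42.21606031027969 [179.69  -0.03  83.08] F reader [7.31 0.28] -1.0170440079497034 [-0.24 -1.98  0.06]
```

Emit:
carry_out:
  increments:
    - {"tx":0,"ty":-0.02,"tz":0,"ax":0,"ay":0,"az":0,"grip":1}
    - {"tx":0,"ty":-0.01,"tz":0,"ax":0,"ay":0,"az":0,"grip":1}
    - {"tx":0,"ty":0,"tz":0,"ax":0,"ay":0,"az":0,"grip":1}
    - {"tx":0,"ty":0,"tz":0,"ax":0,"ay":0,"az":0,"grip":1}
    - {"tx":0,"ty":0,"tz":0,"ax":0,"ay":0,"az":0,"grip":1}
    - {"tx":0,"ty":0,"tz":0,"ax":0,"ay":0,"az":0,"grip":1}
    - {"tx":0,"ty":0,"tz":0,"ax":0,"ay":0,"az":0,"grip":1}
    - {"tx":0,"ty":0,"tz":0,"ax":0,"ay":0,"az":0,"grip":1}
    - {"tx":0,"ty":0,"tz":0,"ax":0,"ay":0,"az":0,"grip":1}
    - {"tx":0,"ty":0,"tz":0,"ax":0,"ay":0,"az":0,"grip":1}

```text
time_s: 27.17
ee_pos: [472.0, 166.4, 126.5]
tcp_rot: [179.6, -0.0, 83.1]
force: [8.1, -1.8, -1.6]
finger_gap: 17.9
grip_force: 98.7
```

Run:
```python
from st import *
st()
```

```text
27.1667 reader xy [-97.29   0.4 ] heel z 42.28684256772776 [179.63  -0.03  83.08] F reader [ 8.26 -0.76] -1.6042204245492357 [-0.3  -2.2   0.02]
```

Emit:
carry_out:
  increments:
    - {"tx":0,"ty":0,"tz":0,"ax":0,"ay":0,"az":0,"grip":1}
    - {"tx":0,"ty":0,"tz":0,"ax":0,"ay":0,"az":0,"grip":1}
    - {"tx":0,"ty":0,"tz":0,"ax":0,"ay":0,"az":0,"grip":1}
    - {"tx":0,"ty":0.04,"tz":0,"ax":0,"ay":0,"az":0,"grip":1}
    - {"tx":0,"ty":0.04,"tz":0,"ax":0,"ay":0,"az":0,"grip":1}
    - {"tx":0,"ty":0.04,"tz":0,"ax":0,"ay":0,"az":0,"grip":1}
    - {"tx":0,"ty":0.04,"tz":-0.01,"ax":0,"ay":0,"az":0,"grip":1}
    - {"tx":0,"ty":0.04,"tz":-0.01,"ax":0,"ay":0,"az":0,"grip":1}
    - {"tx":0,"ty":0,"tz":0,"ax":0,"ay":0,"az":0,"grip":1}
    - {"tx":0,"ty":0,"tz":0,"ax":0,"ay":0,"az":0,"grip":1}

```text
time_s: 28.0
ee_pos: [474.2, 165.9, 125.7]
tcp_rot: [-179.9, 0.0, 83.1]
force: [1.4, -0.5, -0.3]
finger_gap: 17.3
grip_force: 99.0
```

Run:
```python
from st import *
st()
```

```text
28.0 reader xy [-94.98   0.23] heel z 41.46235644765949 [-179.89    0.01   83.08] F reader [ 1.45 -0.32] -0.33695810064289344 [-0.03 -0.58  0.03]
```

Emit:
carry_out:
  increments:
    - {"tx":0,"ty":0.03,"tz":0,"ax":0,"ay":0,"az":0,"grip":1}
    - {"tx":0,"ty":0.05,"tz":0,"ax":0,"ay":0,"az":0,"grip":1}
    - {"tx":0,"ty":0.05,"tz":0,"ax":0,"ay":0,"az":0,"grip":1}
    - {"tx":0,"ty":0.06,"tz":0,"ax":0,"ay":0,"az":0,"grip":1}
    - {"tx":0,"ty":0.06,"tz":0,"ax":0,"ay":0,"az":0,"grip":1}
    - {"tx":0,"ty":0.06,"tz":0,"ax":0,"ay":0,"az":0,"grip":1}
    - {"tx":0,"ty":0.06,"tz":0,"ax":0,"ay":0,"az":0,"grip":1}
    - {"tx":0,"ty":0.06,"tz":0,"ax":0,"ay":0,"az":0,"grip":1}
    - {"tx":0,"ty":0.04,"tz":0,"ax":0,"ay":0,"az":0,"grip":1}
    - {"tx":0,"ty":0,"tz":0,"ax":0,"ay":0,"az":0,"grip":1}

```text
time_s: 28.83
ee_pos: [489.4, 164.1, 126.1]
tcp_rot: [180.0, -0.0, 83.1]
force: [-0.6, 0.6, 0.3]
finger_gap: 17.7
grip_force: 98.8
```

Run:
```python
from st import *
st()
s=cams.read_camera("scene");st()
cv2.imwrite("pics/seated.png",cv2.resize(s[140:210,280:350],(600,600),interpolation=cv2.INTER_CUBIC))
```

```text
28.8333 reader xy [-79.75   0.29] heel z 41.91892434216615 [179.99  -0.    83.07] F reader [-0.64  0.49] 0.2775311213534615 [-0.03  0.03 -0.02]
28.8833 reader xy [-79.97   0.27] heel z 41.88342181816884 [-180.      0.     83.08] F reader [0.07 0.09] -0.9980907073598819 [0.01 0.01 0.03]
```

View pics/seated.png

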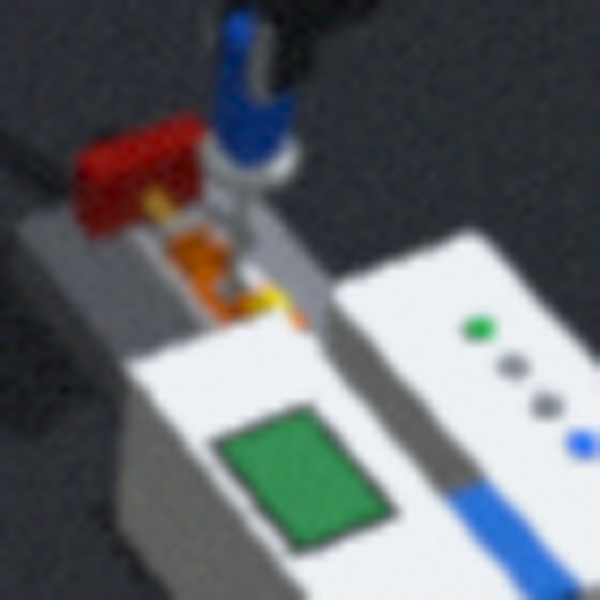

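The shuttle stays at the stop with no force on the pick. Now lifting straight out of the gap and returning to the stand.

Emit:
carry_out:
  increments:
    - {"tx":0,"ty":0,"tz":-0.1,"ax":0,"ay":0,"az":0,"grip":1}
    - {"tx":0,"ty":0,"tz":-0.1,"ax":0,"ay":0,"az":0,"grip":1}
    - {"tx":0,"ty":0,"tz":-0.2,"ax":0,"ay":0,"az":0,"grip":1}
    - {"tx":0,"ty":0,"tz":-0.3,"ax":0,"ay":0,"az":0,"grip":1}
    - {"tx":0,"ty":0,"tz":-0.4,"ax":0,"ay":0,"az":0,"grip":1}
    - {"tx":0,"ty":0,"tz":-0.5,"ax":0,"ay":0,"az":0,"grip":1}
    - {"tx":0,"ty":0,"tz":-0.5,"ax":0,"ay":0,"az":0,"grip":1}
    - {"tx":0,"ty":0,"tz":-0.4,"ax":0,"ay":0,"az":0,"grip":1}
    - {"tx":0,"ty":0,"tz":-0.2,"ax":0,"ay":0,"az":0,"grip":1}
    - {"tx":0,"ty":0,"tz":0,"ax":0,"ay":0,"az":0.51,"grip":1}

```text
time_s: 29.72
ee_pos: [490.6, 164.5, 210.0]
tcp_rot: [179.7, -0.1, 80.0]
force: [0.0, -0.0, -1.5]
finger_gap: 17.8
grip_force: 98.9
```

Run:
```python
from st import *
s=sense();print(s['ee_pos'],s['tcp_rot'],s['force'])
y=np.radians(s['tcp_rot'][2]);d=np.array([559.5,-144.6])-s['ee_pos'][:2]
print("tx,ty",(d@[np.cos(y),np.sin(y)])/30,(d@[np.sin(y),-np.cos(y)])/30)
```

```text
[490.62 164.48 210.02] [179.73  -0.09  79.98] [ 0.04 -0.02 -1.48]
tx,ty -9.745635246409522 4.054220673143249
```

Emit:
carry_out:
  increments:
    - {"tx":-0.5,"ty":0.2,"tz":0,"ax":0,"ay":0,"az":0,"grip":1}
    - {"tx":-0.9,"ty":0.4,"tz":0,"ax":0,"ay":0,"az":0,"grip":1}
    - {"tx":-0.9,"ty":0.4,"tz":0,"ax":0,"ay":0,"az":0,"grip":1}
    - {"tx":-0.9,"ty":0.4,"tz":0,"ax":0,"ay":0,"az":0,"grip":1}
    - {"tx":-0.9,"ty":0.4,"tz":0,"ax":0,"ay":0,"az":0,"grip":1}
    - {"tx":-0.9,"ty":0.4,"tz":0,"ax":0,"ay":0,"az":0,"grip":1}
    - {"tx":-0.9,"ty":0.4,"tz":0,"ax":0,"ay":0,"az":0,"grip":1}
    - {"tx":-0.9,"ty":0.4,"tz":0,"ax":0,"ay":0,"az":0,"grip":1}
    - {"tx":-0.9,"ty":0.4,"tz":0,"ax":0,"ay":0,"az":0,"grip":1}
    - {"tx":-0.9,"ty":0.4,"tz":0,"ax":0,"ay":0,"az":0,"grip":1}

```text
time_s: 30.55
ee_pos: [556.6, -111.1, 207.3]
tcp_rot: [-180.0, -0.0, 80.0]
force: [0.1, 0.1, -0.8]
finger_gap: 17.3
grip_force: 98.9
```

Emit:
carry_out:
  increments:
    - {"tx":-0.7,"ty":0.2,"tz":0,"ax":0,"ay":0,"az":0,"grip":1}
    - {"tx":-0.4,"ty":0.05,"tz":0,"ax":0,"ay":0,"az":0,"grip":1}
    - {"tx":0,"ty":0,"tz":0,"ax":0,"ay":0,"az":0,"grip":1}
    - {"tx":0,"ty":0,"tz":0,"ax":0,"ay":0,"az":0,"grip":1}
    - {"tx":0,"ty":0,"tz":0,"ax":0,"ay":0,"az":0,"grip":1}
    - {"tx":0,"ty":0,"tz":0,"ax":0,"ay":0,"az":0,"grip":1}
    - {"tx":0,"ty":0,"tz":0,"ax":0,"ay":0,"az":0,"grip":1}
    - {"tx":0,"ty":0,"tz":0,"ax":0,"ay":0,"az":0,"grip":1}
    - {"tx":0,"ty":0,"tz":0,"ax":0,"ay":0,"az":0,"grip":1}
    - {"tx":0,"ty":0,"tz":0,"ax":0,"ay":0,"az":0,"grip":1}

```text
time_s: 31.38
ee_pos: [558.3, -143.0, 207.2]
tcp_rot: [180.0, -0.0, 80.1]
force: [-0.3, -0.7, -1.4]
finger_gap: 17.8
grip_force: 98.9
```

Run:
```python
from st import *
S=[]
for i in range(2):
    im=cams.read_camera("scene");s=sense();S.append(s['ee_pos']);
print(S,s['tcp_rot'],s['force'])
y=np.radians(80);d=np.array([559.5,-144.6])-np.mean(S,0)[:2]
print("tx,ty",(d@[np.cos(y),np.sin(y)])/30,(d@[np.sin(y),-np.cos(y)])/30)
p=s['ee_pos'];print("pred heel/guard px",proj("scene",[[p[0],p[1],p[2]-84.2],[p[0],p[1],p[2]-11.7]]))
cv2.imwrite("pics/back.png",cv2.resize(im[180:270,200:267],(446,600),interpolation=cv2.INTER_CUBIC))
```

```text
[array([ 558.32, -143.14,  207.16]), array([ 558.29, -143.28,  207.1 ])] [-180.     -0.     80.04] [ 0.07 -0.07 -0.86]
tx,ty -0.03883513044833547 0.04728481593538061
pred heel/guard px [[231.63 218.  ]
 [229.79 199.25]]
```

View pics/back.png

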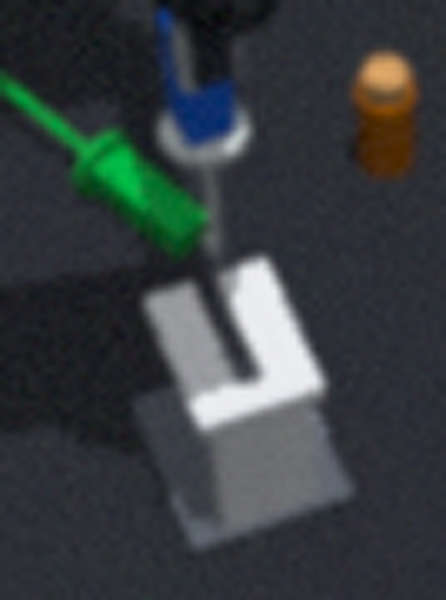

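The heel is seen at scene ≈(231.8,218.5), matching the prediction (231.6,218.0). The fork's slot runs from its open end ~(208,281) to its closed end ~(245,380) in the crop.

Run:
```python
from h import *
P=onz("scene",[(200+245/6.657,180+379/6.667),(200+208/6.657,180+281/6.667)],85);d=P[0]-P[1];print(P,np.linalg.norm(d),np.degrees(np.arctan2(d[1],d[0])),"seat",P[1]+d/np.linalg.norm(d)*25,P[0]-d/np.linalg.norm(d)*30)
```

```text
[[ 591.24768652 -150.85408996]
 [ 542.76435542 -137.59385478]] 50.26397548906257 -15.296368020577285 seat [ 566.878709   -144.18915243] [ 562.31046222 -142.93973278]
```

Emit:
carry_out:
  increments:
    - {"tx":-0.04,"ty":0.05,"tz":0,"ax":0,"ay":0,"az":0,"grip":1}
    - {"tx":0,"ty":0,"tz":0.3,"ax":0,"ay":0,"az":0,"grip":1}
    - {"tx":0,"ty":0,"tz":0.4,"ax":0,"ay":0,"az":0,"grip":1}
    - {"tx":0,"ty":0,"tz":0.3,"ax":0,"ay":0,"az":0,"grip":1}
    - {"tx":0,"ty":0,"tz":0.1,"ax":0,"ay":0,"az":0,"grip":1}
    - {"tx":0,"ty":0,"tz":0.1,"ax":0,"ay":0,"az":0,"grip":1}
    - {"tx":0,"ty":0,"tz":0.1,"ax":0,"ay":0,"az":0,"grip":1}
    - {"tx":0,"ty":0,"tz":0.1,"ax":0,"ay":0,"az":0,"grip":1}
    - {"tx":0,"ty":0,"tz":0.1,"ax":0,"ay":0,"az":0,"grip":1}
    - {"tx":0,"ty":0,"tz":0.1,"ax":0,"ay":0,"az":0,"grip":1}

```text
time_s: 32.32
ee_pos: [559.8, -145.1, 159.2]
tcp_rot: [180.0, 0.0, 80.0]
force: [-0.3, -0.3, -0.8]
finger_gap: 17.7
grip_force: 98.9
```

Emit:
carry_out:
  increments:
    - {"tx":0,"ty":0,"tz":0.2,"ax":0,"ay":0,"az":0,"grip":1}
    - {"tx":0,"ty":0,"tz":0.3,"ax":0,"ay":0,"az":0,"grip":1}
    - {"tx":0,"ty":0,"tz":0.3,"ax":0,"ay":0,"az":0,"grip":1}
    - {"tx":0,"ty":0,"tz":0.3,"ax":0,"ay":0,"az":0,"grip":1}
    - {"tx":0,"ty":0,"tz":0.3,"ax":0,"ay":0,"az":0,"grip":1}
    - {"tx":0,"ty":0,"tz":0.2,"ax":0,"ay":0,"az":0,"grip":1}
    - {"tx":0,"ty":0,"tz":0.2,"ax":0,"ay":0,"az":0,"grip":1}
    - {"tx":0,"ty":0,"tz":0.05,"ax":0,"ay":0,"az":0,"grip":1}
    - {"tx":0,"ty":0,"tz":0,"ax":0,"ay":0,"az":0,"grip":1}
    - {"tx":0,"ty":0,"tz":0,"ax":0,"ay":0,"az":0,"grip":1}

```text
time_s: 33.15
ee_pos: [559.8, -145.0, 103.8]
tcp_rot: [180.0, 0.0, 80.0]
force: [1.0, -0.6, -0.7]
finger_gap: 17.5
grip_force: 98.9
```

Emit:
carry_out:
  increments:
    - {"tx":0,"ty":0,"tz":0.02,"ax":0,"ay":0,"az":0,"grip":1}
    - {"tx":0,"ty":0,"tz":0.02,"ax":0,"ay":0,"az":0,"grip":1}
    - {"tx":0,"ty":0,"tz":0.02,"ax":0,"ay":0,"az":0,"grip":1}
    - {"tx":0,"ty":0,"tz":0.02,"ax":0,"ay":0,"az":0,"grip":1}
    - {"tx":0,"ty":0,"tz":0.02,"ax":0,"ay":0,"az":0,"grip":1}
    - {"tx":0,"ty":0,"tz":0,"ax":0,"ay":0,"az":0,"grip":1}
    - {"tx":0,"ty":0,"tz":0,"ax":0,"ay":0,"az":0,"grip":1}
    - {"tx":0,"ty":0,"tz":0,"ax":0,"ay":0,"az":0,"grip":1}
    - {"tx":0,"ty":0,"tz":0,"ax":0,"ay":0,"az":0,"grip":1}
    - {"tx":0,"ty":0,"tz":0,"ax":0,"ay":0,"az":0,"grip":1}

```text
time_s: 33.98
ee_pos: [559.6, -144.9, 100.6]
tcp_rot: [180.0, 0.0, 80.0]
force: [-0.5, -0.4, -0.3]
finger_gap: 18.1
grip_force: 98.9
```

Another 1.5 mm to let the guard rest on the fork.

Emit:
carry_out:
  increments:
    - {"tx":0,"ty":0,"tz":0.02,"ax":0,"ay":0,"az":0,"grip":1}
    - {"tx":0,"ty":0,"tz":0.02,"ax":0,"ay":0,"az":0,"grip":1}
    - {"tx":0,"ty":0,"tz":0.01,"ax":0,"ay":0,"az":0,"grip":1}
    - {"tx":0,"ty":0,"tz":0,"ax":0,"ay":0,"az":0,"grip":1}
    - {"tx":0,"ty":0,"tz":0,"ax":0,"ay":0,"az":0,"grip":1}
    - {"tx":0,"ty":0,"tz":0,"ax":0,"ay":0,"az":0,"grip":1}
    - {"tx":0,"ty":0,"tz":0,"ax":0,"ay":0,"az":0,"grip":1}
    - {"tx":0,"ty":0,"tz":0,"ax":0,"ay":0,"az":0,"grip":1}
    - {"tx":0,"ty":0,"tz":0,"ax":0,"ay":0,"az":0,"grip":1}
    - {"tx":0,"ty":0,"tz":0,"ax":0,"ay":0,"az":0,"grip":1}

```text
time_s: 34.82
ee_pos: [559.6, -144.9, 99.3]
tcp_rot: [180.0, 0.0, 80.0]
force: [-0.5, -0.1, 1.8]
finger_gap: 17.7
grip_force: 99.2
```

Resting on the fork (Fz up to +1.8 N). Opening gently, then lifting clear.

Emit:
carry_out:
  increments:
    - {"tx":0,"ty":0,"tz":0,"ax":0,"ay":0,"az":0,"grip":0.6}
    - {"tx":0,"ty":0,"tz":0,"ax":0,"ay":0,"az":0,"grip":0.5}
    - {"tx":0,"ty":0,"tz":0,"ax":0,"ay":0,"az":0,"grip":0.4}
    - {"tx":0,"ty":0,"tz":0,"ax":0,"ay":0,"az":0,"grip":0.3}
    - {"tx":0,"ty":0,"tz":0,"ax":0,"ay":0,"az":0,"grip":0.1}
    - {"tx":0,"ty":0,"tz":0,"ax":0,"ay":0,"az":0,"grip":-0.1}
    - {"tx":0,"ty":0,"tz":0,"ax":0,"ay":0,"az":0,"grip":-0.3}
    - {"tx":0,"ty":0,"tz":0,"ax":0,"ay":0,"az":0,"grip":-0.4}
    - {"tx":0,"ty":0,"tz":0,"ax":0,"ay":0,"az":0,"grip":-0.4}
    - {"tx":0,"ty":0,"tz":0,"ax":0,"ay":0,"az":0,"grip":-0.4}
  newtons: 20

```text
time_s: 35.65
ee_pos: [559.6, -144.9, 99.1]
tcp_rot: [180.0, 0.0, 80.0]
force: [-0.1, -0.7, -0.2]
finger_gap: 59.8
grip_force: 0.0
```

Emit:
carry_out:
  increments:
    - {"tx":0,"ty":0,"tz":-0.2,"ax":0,"ay":0,"az":0,"grip":-0.4}
    - {"tx":0,"ty":0,"tz":-0.4,"ax":0,"ay":0,"az":0,"grip":-0.4}
    - {"tx":0,"ty":0,"tz":-0.6,"ax":0,"ay":0,"az":0,"grip":-0.4}
    - {"tx":0,"ty":0,"tz":-0.8,"ax":0,"ay":0,"az":0,"grip":-0.4}
    - {"tx":0,"ty":0,"tz":-0.8,"ax":0,"ay":0,"az":0,"grip":-0.4}
    - {"tx":0,"ty":0,"tz":-0.8,"ax":0,"ay":0,"az":0,"grip":-0.4}
    - {"tx":0,"ty":0,"tz":-0.6,"ax":0,"ay":0,"az":0,"grip":-0.4}
    - {"tx":0,"ty":-0.8,"tz":0,"ax":0,"ay":0,"az":0,"grip":-0.4}
    - {"tx":0,"ty":-0.9,"tz":0,"ax":0,"ay":0,"az":0,"grip":-0.4}
    - {"tx":0,"ty":-0.9,"tz":0,"ax":0,"ay":0,"az":0,"grip":-0.4}

```text
time_s: 36.48
ee_pos: [482.7, -131.5, 227.0]
tcp_rot: [179.8, 0.0, 80.0]
force: [0.7, 0.1, -0.2]
finger_gap: 60.0
grip_force: 0.0
```

Emit:
carry_out:
  increments:
    - {"tx":-0.8,"ty":-0.4,"tz":0,"ax":0,"ay":0,"az":0,"grip":-0.4}
    - {"tx":-0.9,"ty":-0.5,"tz":0,"ax":0,"ay":0,"az":0,"grip":-0.4}
    - {"tx":-0.9,"ty":-0.5,"tz":0,"ax":0,"ay":0,"az":0,"grip":-0.4}
    - {"tx":-0.9,"ty":-0.5,"tz":0,"ax":0,"ay":0,"az":0,"grip":-0.4}
    - {"tx":-0.9,"ty":0,"tz":0,"ax":0,"ay":0,"az":0,"grip":-0.4}
    - {"tx":-0.9,"ty":0,"tz":0,"ax":0,"ay":0,"az":0,"grip":-0.4}
    - {"tx":-0.9,"ty":0,"tz":0,"ax":0,"ay":0,"az":0,"grip":-0.4}
    - {"tx":-0.8,"ty":0,"tz":0,"ax":0,"ay":0,"az":0,"grip":-0.4}
    - {"tx":0,"ty":0,"tz":0,"ax":0,"ay":0,"az":0,"grip":-0.4}
    - {"tx":0,"ty":0,"tz":0,"ax":0,"ay":0,"az":0,"grip":-0.4}

```text
time_s: 37.32
ee_pos: [390.1, -329.5, 226.2]
tcp_rot: [179.9, 0.0, 79.9]
force: [-0.6, 0.1, -0.6]
finger_gap: 59.7
grip_force: 0.0
```

Run:
```python
from h import *
s=cams.read_camera("scene");t=cams.read_camera("top")
o=np.zeros((600,800,3),np.uint8)
o[:,:400]=cv2.resize(s[140:265,222:305],(400,600),interpolation=cv2.INTER_CUBIC)
o[:300,400:]=cv2.resize(t[140:230,165:285],(400,300),interpolation=cv2.INTER_CUBIC)
o[300:,400:]=cv2.resize(s[150:204,280:352],(400,300),interpolation=cv2.INTER_CUBIC)
cv2.imwrite("pics/final.png",o)
hsv=cv2.cvtColor(t,cv2.COLOR_BGR2HSV);print((cv2.inRange(hsv,(3,150,100),(22,255,255))[150:225,185:225]>0).nonzero()[0])
```

```text
[43 46 47 47 47 47 48 48 48 49 49 49 50 50 50 51 51 51 51 52 52 52 52 53
 53 53 53 54 55 55 55 56 56 56 57 57 57 57 58 58 58 58 65 66 66 66 70 70
 70 71 71 72 73]
```

View pics/final.png

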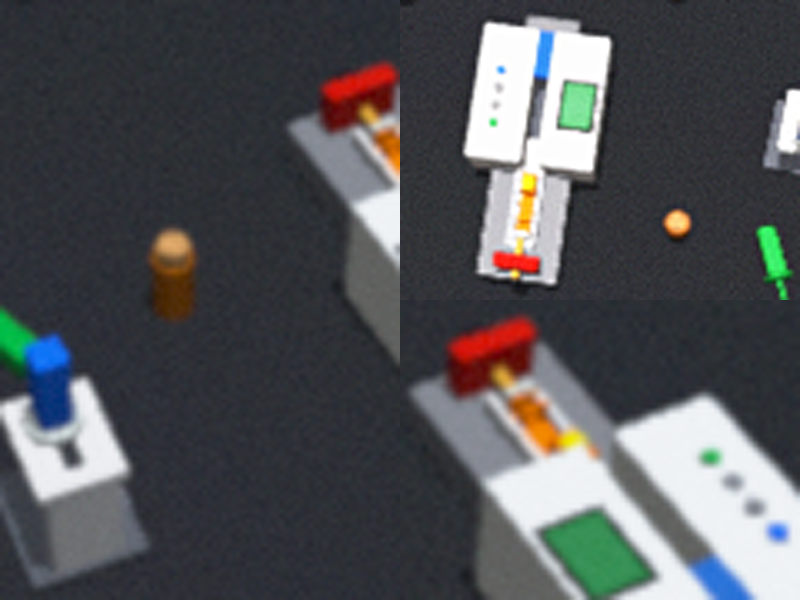

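The pick hangs upright in its stand as before (scene crop ~(50,390)). The shuttle lies flat on the shelf with its front at the stop screw (front edge at top row ~208.5, i.e. reader x ≈ -113, matching the contact felt), and nothing else has moved.

```bash
python3 -c "
from rig import workorder
print(workorder.close_job())"
```

```text
the job is handed in; nothing more can be done
None
```

I dragged the shuttle out with the pick and pulled it home against the stop screw at about 8 N for over half a second. The pick is hanging back in its stand, and the job is handed in after about 37 s of robot time; the judge returned no verdict.

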